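# Switch on and load the ampoule warmer

### The arm

A 7-joint arm with a two-finger parallel gripper is mounted at the origin on the work surface. World frame = base frame: x ahead of the robot, y to its left, z up, the work surface at z = 0. Lengths are in m, angles in rad, forces in N, time in s.
With the tool pointing down it reaches from about 0.425 to 0.95 m from the base axis. Payload 16.7 kg.
Tool frame: the origin (TCP) lies at the very end of the fingers, on their centre line; the grasp point (between the pads) lies 19 mm behind it (bot.hold_point_z is the distance from the TCP to the grasp point, in m); z points along the fingers, y is the direction in which the jaws open and shut (so a half turn about z gives the same grasp; the last joint's range is limited). The gripper opens to 94 mm and grips with 3 to 60 N. Pads are 16 mm wide; open, the fingers measure 119 mm over their backs; the gripper's body (75 mm by 177 mm) begins 78 mm behind the grasp point.
Start: joints at [-1.278, 0.426, 0.074, 1.606, -0.034, 1.111, -0.067], TCP at [0.289, 0.61, 0.205] pointing down, gripper open.
Joint ranges: [-2.85, 2.85], [-0.5, 2.14], [-1.23, 1.37], [0.21, 2.46], [-1.02, 4.16], [0.16, 2.05], [-2.73, 2.73]. Speed limits (rad/s): [1.89, 1.89, 2.39, 2.39, 3.01, 3.01, 3.01].

### API

Orientations are given as [roll, pitch, yaw] about the fixed x, y, z axes, in that order (R = Rz(yaw) Ry(pitch) Rx(roll)).
In Python, from rig import bot gives the robot as it stands.
- The arm moves only by the tool arm_command, never from a script. Its argument "moves" is a list of rows, each a list of 6 numbers: the shift along the tool's x, y, z in units of 8 cm (1.0 is 8 cm), then the turn, a rotation vector about the tool's x, y, z in units of 2 pi rad (1.0 is 2 pi rad). In form: [[x, y, z, wx, wy, wz], ...]. A call has 1 to 20 rows; each row is the pose to reach, as a shift and turn from the pose measured when the call began, along the tool's axes at that moment, turning the shorter way round; what a row does not reach only later rows make up. A row lasts 1/10 s, in which the tool goes at most 50 mm and 8.59 degrees, less where a joint would pass 70% of its speed; a pose out of reach is approached as far as the arm can. A call with a number of a shift or a turn outside -1 to 1 is refused whole. A call with a gripper value outside its range is refused whole. "fingers" is the closure, from -1 (fully open) to 1 (shut), set as the call begins (left out, the last holds). The fingers move at their own pace and stop on an object; "force" is the grip in N (left out, the last holds). Time passes only in rows, so rows that repeat a pose let the fingers close. It gives the time, the measured TCP pose, the force and the opening at its end, in the units of the state.
- bot.state(): the state, without advancing time (a new reading comes with each control period).
- bot.snapshot(name): name is "scene" or "top"; returns (picture, depth): 480x640x3 uint8, blue, green, red; 480x640 float32, m along the optical axis (not along the pixel's ray), 0 where there is no reading.
- bot.calibration(name): a dict with "mtx" (3x3 intrinsics, pixels), "extrinsics" (4x4, takes a point from camera to world coordinates). Camera axes: x right, y down, z forward; pixel columns grow to the right and rows downward; lengths in m; the calibration is good to about 2 mm. A picture is of the moment at which its call begins. calibration takes no time and is no camera call.
- bot.finish_job(): hands the job in, once; it reports no verdict.
Trained networks look in the newest picture that a camera, given by its name, has taken for a name from the list of things; names that differ only in an ending like _2 or _b are one class to them, and where a whole thing is asked for, a point or a joint stands for the part that bears it (a point fixed in the world has none). Each returns a list of dicts, best first, with "p" (0 to 1); they miss things now and then, are a little off and sometimes report something else, mostly with a low value. They report only what shows in the picture. A call takes as long as a camera call.
- bot.trace(name, camera): "pixels" (480x640 bool, what is visible of it) and "point" ([column, row] in pixels, amid what is visible of it).
The state is a dict: "time": time; "qpos": joint angles; "qvel": joint speeds; "joint_torque": joint torques, N m; "position": TCP position; "ee_rot": TCP orientation; "contact_force": force on the tool from outside, world axes, zero at the start; "moment": the same for the moment, N m; "width": opening from 0.0 (shut) to 1.0 (fully open).
Only numpy, scipy, OpenCV 4.12 (cv2) and the standard library are available. Lean on these libraries where they do the work, as an engineer would, in place of code of your own. Each camera call takes 0.05 s, during which the arm holds its last target.

### The job

Get the ampoule warmer ready: first gently feel whether its unlit black power toggle is on, flipping it only if it is off (never switch off a warmer that is on), and clear the spent green ampoules out of its grooves into the open steel dish. When that is done, lay every fresh amber ampoule from the white pocket tray into a V-groove of its own on the warmer, cradled by both rails and lying centred across them, and only then press the blue start button fully home and let go. Leave the other things on the counter standing where they are.

Things in the scene. Friction and masses are not known exactly. Their poses are not given: they have to be found in the camera images.
- warmer: Ampoule warmer: fixed white housing 180 mm (x) by 274 mm (y), flat top 36 mm above the counter; origin at the centre of its underside. On top: two aluminium saw-tooth rails (see rack_mid); on the grey strip along its +x edge the black power toggle (y = +50 mm) and the blue start button (y = -55 mm).
- rack_mid (a point): Middle of the rack, on the housing's top, axes as the warmer's. Two saw-tooth rails along y, 10 mm thick, centred at x = -26 and +26 mm (42 mm clear gap between). Five V-grooves, 45 degree sides, at y = -88, -44, 0, +44, +88 mm; bottoms 14 mm, tooth peaks 36 mm above this point. A seated ampoule lies along x across both rails, middle at x = 0, axis 26.7 mm up.
- toggle_pivot (a point): Toggle's pivot, on the housing's top; axes as the warmer's; fixed, so it does not tell the state. Black bat 10 mm thick, 13 mm ball end centred 34 mm from the pivot. It rests leaning 0.4 rad (ball 13 mm off to one side): ON leans to +y (away from start button, to the green dot), OFF to -y. Starts either way. Pushed at the ball it takes about 4 N, and snaps over past upright; over 20 N is rough.
- start_button (a joint): Blue push button, 26 mm in diameter, that goes straight down: 0 is released, 0.006 m is fully pressed (5 N); it springs back.
- start_button_top (a point): Centre of the start button's top face (58 mm above the counter when released).
- tray: Fixed white pocket tray 130 mm (x) by 240 mm (y); origin at the centre of its underside. Floor 10 mm above the counter; five pockets along x at y = -88, -44, 0, +44, +88 mm, 24 mm wide, ridges between them up to 16 mm, broken from x = -34 to +12 mm for the fingers. Ampoules lie tip to +x, middle at about x = -11 mm, axis 19 mm above the counter.
- dish: Fixed open steel dish, 170 mm (x) by 130 mm (y), rim 22 mm high, walls and floor 4 mm thick; origin at the centre of its underside.
- fresh1: Fresh ampoule of amber glass with a paper-white label: straight round body 18 mm in diameter and 76 mm long, then at its +x end a thin neck and tip reaching 60 mm from the origin. Lies in a pocket of the tray at the start (may be absent). Its origin lies on its axis at the middle of the straight body; its own x runs along the axis. About 30 g; slippery glass, rolls.
- fresh2: Fresh ampoule of amber glass with a paper-white label: straight round body 18 mm in diameter and 76 mm long, then at its +x end a thin neck and tip reaching 60 mm from the origin. Lies in a pocket of the tray at the start (may be absent). Its origin lies on its axis at the middle of the straight body; its own x runs along the axis. About 30 g; slippery glass, rolls.
- fresh3: Fresh ampoule of amber glass with a paper-white label: straight round body 18 mm in diameter and 76 mm long, then at its +x end a thin neck and tip reaching 60 mm from the origin. Lies in a pocket of the tray at the start (may be absent). Its origin lies on its axis at the middle of the straight body; its own x runs along the axis. About 30 g; slippery glass, rolls.
- fresh4: Fresh ampoule of amber glass with a paper-white label: straight round body 18 mm in diameter and 76 mm long, then at its +x end a thin neck and tip reaching 60 mm from the origin. Lies in a pocket of the tray at the start (may be absent). Its origin lies on its axis at the middle of the straight body; its own x runs along the axis. About 30 g; slippery glass, rolls.
- fresh5: Fresh ampoule of amber glass with a paper-white label: straight round body 18 mm in diameter and 76 mm long, then at its +x end a thin neck and tip reaching 60 mm from the origin. Lies in a pocket of the tray at the start (may be absent). Its origin lies on its axis at the middle of the straight body; its own x runs along the axis. About 30 g; slippery glass, rolls.
- spent1: Spent ampoule of green glass with a blue band, its tip snapped off: round body 18 mm in diameter, 76 mm long, a 5 mm neck stub at +x. Lies in a groove of the warmer at the start (may be absent). Its origin lies on its axis at the middle of the straight body; its own x runs along the axis. About 30 g; slippery glass, rolls.
- spent2: Spent ampoule of green glass with a blue band, its tip snapped off: round body 18 mm in diameter, 76 mm long, a 5 mm neck stub at +x. Lies in a groove of the warmer at the start (may be absent). Its origin lies on its axis at the middle of the straight body; its own x runs along the axis. About 30 g; slippery glass, rolls.
- spent3: Spent ampoule of green glass with a blue band, its tip snapped off: round body 18 mm in diameter, 76 mm long, a 5 mm neck stub at +x. Lies in a groove of the warmer at the start (may be absent). Its origin lies on its axis at the middle of the straight body; its own x runs along the axis. About 30 g; slippery glass, rolls.
- tape: Bystander: white tape roll lying flat, 60 mm across, 20 mm high; origin under its centre.
- pill_jar: Bystander: orange jar with a white cap, 44 mm across, 60 mm high; origin under its centre.
- beaker: Bystander: steel beaker, 60 mm across, 85 mm high; origin under its centre.

How it is judged:
On the way, in this order (a step that is already met when the one before it is completed fails the run):
1. the toggle is on and every spent ampoule lies in the dish (y of toggle_c1 in the frame of warmer above 0.006 m and z of spent1 in the frame of dish between 0 and 0.035 m and x of spent1 in the frame of dish between -0.081 and 0.081 m and y of spent1 in the frame of dish between -0.061 and 0.061 m and linear speed of each of spent1, spent2, spent3 below 0.02 m/s and z of spent2 in the frame of dish between 0 and 0.035 m and x of spent2 in the frame of dish between -0.081 and 0.081 m and y of spent2 in the frame of dish between -0.061 and 0.061 m and z of spent3 in the frame of dish between 0 and 0.035 m and x of spent3 in the frame of dish between -0.081 and 0.081 m and y of spent3 in the frame of dish between -0.061 and 0.061 m), for 0.2 s.
2. every fresh ampoule is cradled in a groove (z of fresh1 in the frame of warmer between 0.0592 and 0.0662 m and x of fresh1 in the frame of warmer between -0.043 and -0.027 m and y of fresh1 in the frame of warmer between -0.096 and 0.096 m and angle between the x axis of each of fresh1, fresh2, fresh3, fresh4, fresh5 and the x axis of warmer, either way round below 0.1 rad and linear speed of each of fresh1, fresh2, fresh3, fresh4, fresh5 below 0.02 m/s and z of fresh2 in the frame of warmer between 0.0592 and 0.0662 m and x of fresh2 in the frame of warmer between -0.043 and -0.027 m and y of fresh2 in the frame of warmer between -0.096 and 0.096 m and z of fresh3 in the frame of warmer between 0.0592 and 0.0662 m and x of fresh3 in the frame of warmer between -0.043 and -0.027 m and y of fresh3 in the frame of warmer between -0.096 and 0.096 m and z of fresh4 in the frame of warmer between 0.0592 and 0.0662 m and x of fresh4 in the frame of warmer between -0.043 and -0.027 m and y of fresh4 in the frame of warmer between -0.096 and 0.096 m and z of fresh5 in the frame of warmer between 0.0592 and 0.0662 m and x of fresh5 in the frame of warmer between -0.043 and -0.027 m and y of fresh5 in the frame of warmer between -0.096 and 0.096 m), for 0.2 s.
3. the start button is pressed fully with the toggle on and all fresh ampoules cradled (all of step 2 and y of toggle_c1 in the frame of warmer above 0.006 m and value of joint start_button above 0.0045 m), for 0.05 s.
At the end, for the whole second after the job is handed in: Toggle on, button released; spent ampoules lie in the dish (middles within its walls, under 35 mm up); every fresh ampoule rests in a V-groove: axis 59 to 66 mm above the counter, middle within 8 mm of the rails' midline, within 0.1 rad of the groove; all at rest (all of step 1 and all of step 2 and value of joint start_button below 0.0015 m); the robot touches nothing.
It fails at once if a toggle that was on is switched off (y of toggle_c1 in the frame of warmer below -0.006 m and distance of toggle_c1 from where it was at the start of the episode above 0.018 m).
It fails at once if the toggle is struck or forced (over 20 N) (contact force between toggle and anything else above 20 N).
It fails at once if the start button is pressed while a fresh ampoule is not yet up on the warmer (value of joint start_button above 0.003 m and height (world z) of any of fresh1, fresh2, fresh3, fresh4, fresh5 below 0.045 m).
It fails at once if the jar or beaker is knocked over (angle between any of pill_jar, beaker's own z axis and vertical above 0.6 rad).
It fails at once if the tape, jar or beaker is pushed more than 60 mm away (distance of any of tape, pill_jar, beaker from where it was at the start of the episode above 0.06 m).
Of fresh1, fresh2, fresh3, fresh4, fresh5 only 3 to 5 are there at a start; the rules pass over those that are not, and their reading is None.
Of spent1, spent2, spent3 only 2 to 3 are there at a start; the rules pass over those that are not, and their reading is None.
At some moment in a run one of fresh1, fresh2, fresh3, fresh4, fresh5, spent1, spent2, spent3 may be knocked a few centimetres aside while the robot is not near it.
Once in a run the grip may slacken for a moment while it holds something.
It also fails if it takes over 210 s, if anything falls off the work surface, if the arm or the gripper's body presses on something with over 40 N, if the wrist force passes 120 N, or if a joint passes its speed limit or range.

## Working session

There is one attempt and no reset: what is moved stays moved. The work goes in short steps, Python scripts to look and compute and a tool call to move; the robot and the scene stay as the last step left them, time stands still between calls to the robot, and variables do not carry over. Pictures are saved under pics/ and viewed, and the job is handed in when it is done.

Besides the shell and the picture viewer there is one more tool, called after ">>>" as name(argument=value, ...), one argument or row to a line, values as JSON. arm_command: Moves the arm, as the interface text tells. Shifts and turns lie within -1 to 1; 1 stands for 8 cm of shift or 2 pi rad of turn. Its arguments: {"type":"object","properties":{"moves":{"type":"array","items":{"type":"array","items":{"type":"number"}}},"fingers":{"type":"number"},"force":{"type":"number"}},"required":["moves"]}

```bash
ls; mkdir -p pics
python3 - <<'E'
from rig import bot
import cv2
print(bot.state())
for n in("scene","top"):
    p,d=bot.snapshot(n); cv2.imwrite(f"pics/a_{n}.png",p); c=bot.calibration(n); print(c)
E
```

```text
pics
{'time': 0.0, 'qpos': array([-1.27753012,  0.42671873,  0.07386672,  1.60660431, -0.0340922 ,
        1.11078798, -0.0670898 ]), 'qvel': array([ 0.00054161, -0.00028962, -0.00210507, -0.00091094,  0.00119479,
       -0.00016705,  0.00051792]), 'joint_torque': array([ 2.07968507e-03, -9.35820007e+01,  3.66784126e+00, -4.54172730e+01,
       -4.89392260e-02,  2.03491043e-02,  1.96883293e-04]), 'position': array([0.28905112, 0.6094994 , 0.20478613]), 'ee_rot': array([-3.14033848e+00,  1.05644757e-04,  2.69879418e+00]), 'contact_force': array([ 0.31184594, -0.50232947, -0.02429222]), 'moment': array([-0.0050445 , -0.03750806,  0.01450499]), 'width': 1.002380525642582}
{'mtx': array([[589.08301326,   0.        , 310.88159178],
       [  0.        , 589.08301326, 235.34544509],
       [  0.        ,   0.        ,   1.        ]]), 'extrinsics': array([[-0.27538058,  0.6172192 , -0.73702509,  1.61492988],
       [ 0.96133238,  0.17491896, -0.21270501,  0.30186051],
       [-0.00236596, -0.76710091, -0.64152209,  0.92428497],
       [ 0.        ,  0.        ,  0.        ,  1.        ]])}
{'mtx': array([[501.06703295,   0.        , 312.98685633],
       [  0.        , 501.06703295, 243.85428448],
       [  0.        ,   0.        ,   1.        ]]), 'extrinsics': array([[ 0.00807126, -0.98464047,  0.17440757,  0.45207437],
       [-0.99992352, -0.00631283,  0.01063469,  0.01120643],
       [-0.00937034, -0.17448006, -0.98461612,  1.034252  ],
       [ 0.        ,  0.        ,  0.        ,  1.        ]])}
```

View pics/a_scene.png

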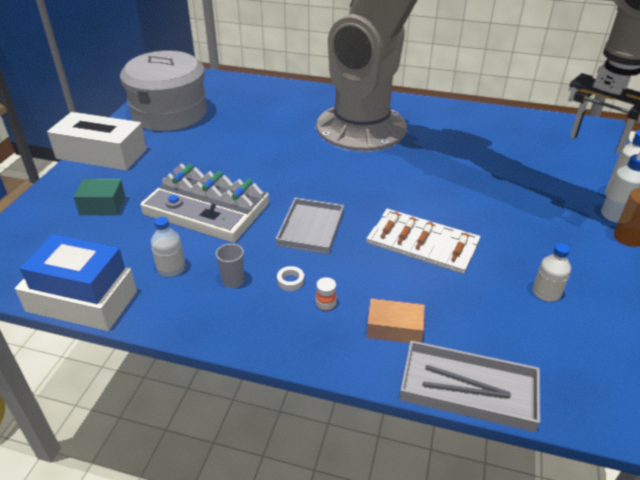

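View pics/a_top.png

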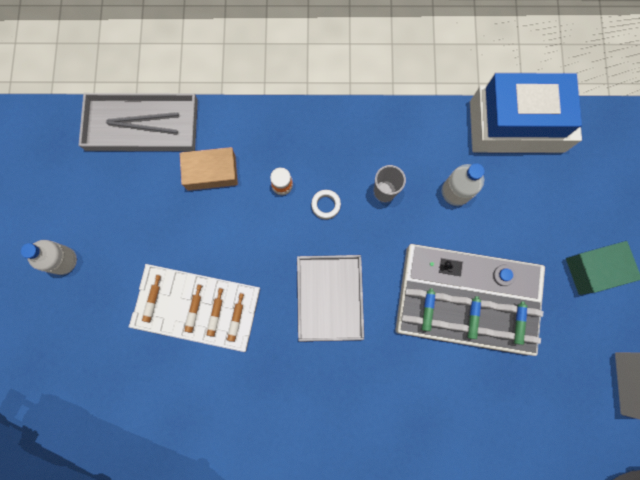

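```bash
cat > h.py <<'E'
from rig import bot
import numpy as np, cv2
def cal(n):
    c=bot.calibration(n); return np.array(c["mtx"]),np.array(c["extrinsics"])
def cloud(n,d):
    K,T=cal(n); v,u=np.mgrid[0:480,0:640]
    P=np.stack([(u-K[0,2])/K[0,0]*d,(v-K[1,2])/K[1,1]*d,d],-1)
    W=P@T[:3,:3].T+T[:3,3]; W[d<=0]=np.nan
    return W
def ray(n,u,v,z):
    K,T=cal(n); r=T[:3,:3]@np.array([(u-K[0,2])/K[0,0],(v-K[1,2])/K[1,1],1]); s=(z-T[2,3])/r[2]; return T[:3,3]+s*r
def proj(n,P):
    K,T=cal(n); P=np.atleast_2d(P); c=(P-T[:3,3])@T[:3,:3]; return np.stack([K[0,0]*c[:,0]/c[:,2]+K[0,2],K[1,1]*c[:,1]/c[:,2]+K[1,2]],1)
def rowto(pos,R=None):
    pass
E
python3 - <<'E'
from h import *
p,d=bot.snapshot("top"); W=cloud("top",d)
out=p.copy()
for n in ["warmer","tray","dish","tape","pill_jar","beaker","fresh1","spent1","toggle_pivot","start_button"]:
    for r in bot.trace(n,"top"):
        m=r["pixels"]; w=W[m]; w=w[~np.isnan(w[:,0])]
        if len(w)==0: continue
        print(n,round(r["p"],2),np.round(r["point"],1),m.sum(),"med",np.round(np.median(w,0),4),"z",np.round(np.percentile(w[:,2],[2,50,98]),3))
        out[m]=(out[m]*.5+np.array([0,0,255])*.5).astype(np.uint8)
        q=(w[:,:2]).astype(np.float32); rc=cv2.minAreaRect(q); print("   rect",np.round(rc[0],4),np.round(rc[1],4),round(rc[2],2))
cv2.imwrite("pics/b.png",out)
E
```

```text
warmer 0.97 [466.6 292.8] 11614 med [ 0.5271 -0.2863  0.0376] z [0.027 0.038 0.069]
   rect [ 0.5239 -0.3011] [0.2919 0.19  ] 81.35
tray 0.8 [188.3 302.7] 5945 med [0.5033 0.2709 0.0119] z [0.007 0.012 0.02 ]
   rect [0.5024 0.2647] [0.245  0.1356] 78.63
tray 0.67 [386.2 181.3] 894 med [ 0.7605 -0.1305  0.0481] z [0.001 0.048 0.087]
   rect [ 0.7497 -0.1308] [0.0647 0.0591] 69.06
tray 0.23 [468.1 295.5] 11826 med [ 0.526  -0.2876  0.0376] z [0.021 0.038 0.07 ]
   rect [ 0.5246 -0.3023] [0.2943 0.1907] 81.44
dish 0.96 [329.7 299.6] 5461 med [ 0.5225 -0.0115  0.0045] z [0.001 0.005 0.024]
   rect [ 0.5236 -0.0126] [0.1702 0.132 ] 1.82
tape 0.87 [328.4 209. ] 445 med [ 0.716  -0.0041  0.0191] z [-0.001  0.019  0.024]
   rect [ 0.7181 -0.0021] [0.0581 0.0575] 27.41
tape 0.38 [475.6 318.7] 400 med [ 0.4818 -0.2844  0.0701] z [0.038 0.07  0.074]
   rect [ 0.4813 -0.2906] [0.0278 0.076 ] 80.65
pill_jar 0.93 [280.5 178.8] 456 med [0.7551 0.0894 0.0586] z [0.012 0.059 0.063]
   rect [0.7602 0.089 ] [0.0402 0.0409] 67.15
beaker 0.57 [385.3 182.9] 876 med [ 0.7606 -0.1305  0.0485] z [0.002 0.04
[... 654 characters left out ...]
 -0.2914] [0.0281 0.0803] 81.55
spent1 0.67 [519.2 322.8] 410 med [ 0.4732 -0.3715  0.0699] z [0.061 0.07  0.075]
   rect [ 0.475  -0.3738] [0.0184 0.0807] 80.66
spent1 0.58 [428.5 304.9] 381 med [ 0.501  -0.198   0.0702] z [0.037 0.07  0.075]
   rect [ 0.4988 -0.2038] [0.0263 0.0801] 82.19
toggle_pivot 0.63 [471.1 294.1] 11809 med [ 0.5265 -0.2869  0.0376] z [0.02  0.038 0.069]
   rect [ 0.5248 -0.3008] [0.2927 0.1909] 80.63
toggle_pivot 0.56 [520.8 322.2] 420 med [ 0.4732 -0.3716  0.0698] z [0.037 0.07  0.075]
   rect [ 0.4736 -0.3795] [0.0301 0.0797] 80.66
start_button 0.57 [503.8 272.2] 152 med [ 0.5676 -0.3537  0.0577] z [0.05  0.058 0.061]
   rect [ 0.5672 -0.3548] [0.0244 0.0238] 63.6
```

View pics/b.png

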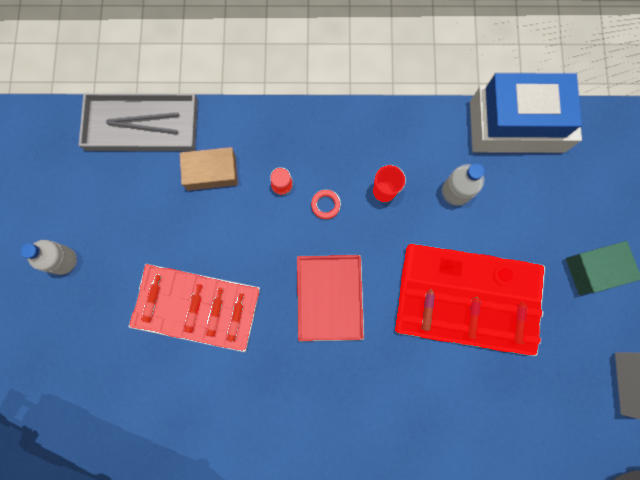

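```bash
cat > fit.py <<'E'
from h import *
import sys
for cam in ("top","scene"):
    p,d=bot.snapshot(cam); W=cloud(cam,d)
    for n,z0,z1 in [("warmer",.031,.042),("tray",.006,.02),("dish",.016,.028)]:
        r=bot.trace(n,cam)
        if not r: print(cam,n,"none"); continue
        w=W[r[0]["pixels"]]; w=w[(w[:,2]>z0)&(w[:,2]<z1)]
        rc=cv2.minAreaRect(w[:,:2].astype(np.float32)); print(cam,n,len(w),np.round(rc[0],4),np.round(rc[1],4),round(rc[2],2))
    for n in ("fresh1","spent1"):
        for r in bot.trace(n,cam):
            if r["p"]<.4: continue
            w=W[r["pixels"]]; zt=np.nanpercentile(w[:,2],90); w=w[(w[:,2]>zt-.012)]
            c=w[:,:2].mean(0); u,s,v=np.linalg.svd(w[:,:2]-c,full_matrices=0); dr=v[0]*np.sign(v[0][0])
            t=(w[:,:2]-c)@dr; q=(w[:,:2]-c)@np.array([-dr[1],dr[0]])
            print(cam,n,round(r["p"],2),"c",np.round(c,4),"yaw",round(np.degrees(np.arctan2(dr[1],dr[0])),2),"ends",np.round(np.percentile(t,[1,99]),4),np.round(np.percentile(q,[1,99]),4),"ztop",round(zt,4))
E
python3 fit.py
```

```text
top warmer 9405 [ 0.522  -0.2922] [0.2738 0.1804] 81.0
top tray 5900 [0.5022 0.2628] [0.2409 0.1301] 78.74
top dish 576 [ 0.5238 -0.0116] [0.1702 0.13  ] 1.66
top fresh1 0.97 c [0.4779 0.1768] yaw -11.0 ends [-0.0419  0.0512] [-0.0081  0.0094] ztop 0.0296
top fresh1 0.79 c [0.5133 0.3479] yaw -12.17 ends [-0.0395  0.051 ] [-0.0072  0.0096] ztop 0.0296
top fresh1 0.65 c [0.4886 0.2185] yaw -10.4 ends [-0.0426  0.0509] [-0.0077  0.0094] ztop 0.0291
top spent1 0.97 c [ 0.483  -0.2849] yaw -9.47 ends [-0.038   0.0409] [-0.0094  0.0074] ztop 0.0731
top spent1 0.95 c [ 0.4732 -0.372 ] yaw -9.13 ends [-0.038   0.0404] [-0.0121  0.0074] ztop 0.0728
top spent1 0.75 c [ 0.4965 -0.1984] yaw -9.34 ends [-0.0376  0.0409] [-0.0096  0.0081] ztop 0.073
scene warmer 2944 [ 0.5284 -0.2949] [0.278  0.1816] 81.64
scene tray 2748 [0.5038 0.2598] [0.2408 0.1393] 78.33
scene dish 431 [ 0.5262 -0.0146] [0.1781 0.1322] 1.79
scene fresh1 0.75 c [0.5034 0.2614] yaw -12.56 ends [-0.0466  0.0475] [-0.0097  0.0077] ztop 0.0284
scene fresh1 0.68 c [0.4961 0.2172] yaw -11.08 ends [-0.0451  0.0504] [-0.0093  0.0076] ztop 0.0279
scene fresh1 0.68 c [0.52   0.3468] yaw -12.63 ends [-0.0467  0.0486] [-0.009   0.0077] ztop 0.0286
scene fresh1 0.63 c [0.4849 0.1765] yaw -12.41 ends [-0.0453  0.0474] [-0.0087  0.007 ] ztop 0.0286
scene spent1 0.7 c [ 0.4883 -0.286 ] yaw -9.46 ends [-0.0407  0.0384] [-0.0117  0.0084] ztop 0.0714
scene spent1 0.64 c [ 0.5043 -0.1996] yaw -10.96 ends [-0.0412  0.0378] [-0.01    0.0065] ztop 0.072
scene spent1 0.43 c [ 0.4802 -0.3741] yaw -9.27 ends [-0.0432  0.0366] [-0.0125  0.0092] ztop 0.0715
```

Run:
```python
from h import *
p,d=bot.snapshot("top"); q,e=bot.snapshot("scene")
W=cloud("top",d)
a=cv2.resize(p[235:360,390:560],None,fx=4,fy=4,interpolation=cv2.INTER_CUBIC)
b=cv2.resize(q[150:245,130:280],None,fx=4.5,fy=4.5,interpolation=cv2.INTER_CUBIC)
cv2.imwrite("pics/c1.png",a);cv2.imwrite("pics/c2.png",b)
print(np.round(W[255:280:2,434:470:3,2]*1000).astype(int))
c=np.array([.523,-.2925]); y=np.radians(-9); ex=np.array([np.cos(y),np.sin(y)]); ey=np.array([-ex[1],ex[0]])
B=bot.trace("start_button","top")[0]; w=W[B["pixels"]]; w=w[(w[:,2]>.054)]; m=w.mean(0); print(m,(m[:2]-c)@ex,(m[:2]-c)@ey)
# rails: points z>.058
L=W.reshape(-1,3); r=L[:,:2]-c; l=np.stack([r@ex,r@ey,L[:,2]],1); k=(l[:,2]>.062)&(abs(l[:,0])<.09)&(abs(l[:,1])<.14)
h=np.histogram(l[k,0],bins=np.arange(-.09,.09,.004)); print([(round(x,3),n) for x,n in zip(h[1],h[0]) if n])
k2=(l[:,2]>.045)&(l[:,0]>.01)&(l[:,0]<.09)&(l[:,1]>0)&(l[:,1]<.1); print(np.round(l[k2][np.argsort(-l[k2,2])][:25],3))
```

```text
[[38 36 36 38 35 37 39 39 35 41 37 36]
 [40 35 38 38 36 38 36 35 36 39 39 35]
 [37 40 43 43 42 39 39 37 36 38 34 37]
 [39 35 41 41 76 70 36 41 41 38 36 38]
 [37 40 39 41 73 75 38 39 39 40 37 38]
 [39 38 39 39 73 72 40 38 38 38 38 39]
 [41 35 39 39 41 60 44 41 37 42 37 38]
 [40 39 38 37 37 46 43 40 40 40 40 36]
 [39 37 39 39 40 39 38 38 36 38 35 38]
 [35 37 36 38 39 39 41 38 40 38 37 38]
 [39 34 36 35 38 38 38 37 42 38 36 38]
 [36 40 39 40 39 37 35 38 37 38 38 36]
 [37 40 35 39 39 35 39 34 38 39 36 39]]
[ 0.56696688 -0.35421084  0.05816516] 0.05307927301910478 -0.054073143566749256
[(np.float64(-0.082), np.int64(17)), (np.float64(-0.078), np.int64(47)), (np.float64(-0.074), np.int64(59)), (np.float64(-0.07), np.int64(85)), (np.float64(-0.066), np.int64(200)), (np.float64(-0.062), np.int64(198)), (np.float64(-0.058), np.int64(110)), (np.float64(-0.054), np.int64(57)), (np.float64(-0.05), np.int64(61)), (np.float64(-0.046), np.int64(62)), (np.float64(-0.042), np.int64(60)), (np.float64(-0.038), np.int64(58)), (np.float64(-0.034), np.int64(64)), (np.float64(-0.03), np.int64(65)), (np.flo
[... 278 characters left out ...]
)), (np.float64(0.042), np.int64(1)), (np.float64(0.046), np.int64(5)), (np.float64(0.05), np.int64(16)), (np.float64(0.054), np.int64(12)), (np.float64(0.058), np.int64(4))]
[[0.055 0.067 0.076]
 [0.056 0.063 0.076]
 [0.057 0.067 0.076]
 [0.056 0.065 0.075]
 [0.054 0.061 0.075]
 [0.054 0.065 0.074]
 [0.054 0.063 0.074]
 [0.058 0.065 0.074]
 [0.056 0.061 0.074]
 [0.058 0.063 0.074]
 [0.054 0.066 0.073]
 [0.052 0.062 0.073]
 [0.05  0.062 0.073]
 [0.052 0.064 0.073]
 [0.05  0.066 0.073]
 [0.051 0.06  0.072]
 [0.054 0.068 0.072]
 [0.053 0.058 0.072]
 [0.049 0.061 0.072]
 [0.052 0.068 0.071]
 [0.053 0.06  0.071]
 [0.057 0.058 0.071]
 [0.056 0.068 0.071]
 [0.049 0.059 0.071]
 [0.052 0.065 0.07 ]]
```

View pics/c1.png

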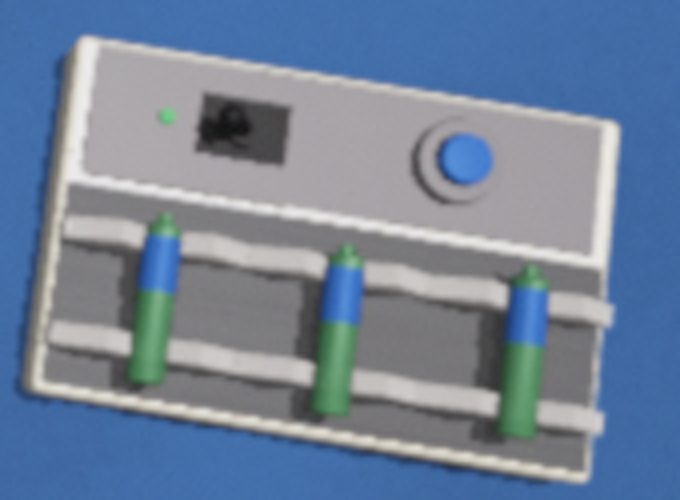

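View pics/c2.png

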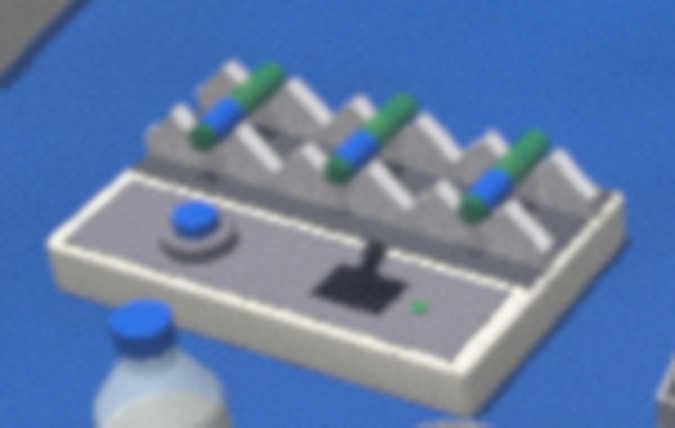

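```bash
cat >> h.py <<'E'
from scipy.spatial.transform import Rotation as Ro
C=np.array([.5245,-.293]); YW=np.radians(-9.0)
TC=np.array([.503,.2618]); TY=np.radians(-11.4)
DC=np.array([.525,-.013]); DY=np.radians(1.7)
def w2(c,y,p):
    ex=np.array([np.cos(y),np.sin(y)]); ey=np.array([-ex[1],ex[0]]); return c+p[0]*ex+p[1]*ey
def inv(c,y,p):
    ex=np.array([np.cos(y),np.sin(y)]); ey=np.array([-ex[1],ex[0]]); r=np.array(p)[:2]-c; return np.array([r@ex,r@ey])
def plan(xy,z,yawdeg,tag=""):
    s=bot.state(); R=Ro.from_euler("xyz",s["ee_rot"]); t=np.array([xy[0],xy[1],z])
    sh=R.inv().apply(t-s["position"])/.08
    rv=(R.inv()*Ro.from_euler("xyz",[np.pi,0,np.radians(yawdeg)])).as_rotvec()/(2*np.pi)
    print(tag,"t",round(s["time"],1),"at",np.round(s["position"],4),"yaw",round(np.degrees(s["ee_rot"][2]),1),"tgt",np.round(t,4),"SHIFT",np.round(sh,3),"TURN",np.round(rv,4))
E
python3 -c "
from h import *
plan(w2(C,YW,(.054,0)),.205,171)"
```

```text
t 1.4 at [0.2892 0.6099 0.2055] yaw 154.6 tgt [ 0.5778 -0.3014  0.205 ] SHIFT [-8.141e+00 -8.746e+00  6.000e-03] TURN [-0.     -0.     -0.0455]
```

>>> arm_command(
  moves=[
    [-0.6, -0.6, 0, 0, 0, -0.023],
    [-1, -1, 0, 0, 0, -0.0455],
    [-1, -1, 0, 0, 0, -0.0455],
    [-1, -1, 0, 0, 0, -0.0455],
  ],
  fingers=1,
  force=8,
)

```text
time: 1.8
position: [0.3288, 0.5013, 0.2061]
ee_rot: [3.141, 0.0, 2.981]
contact_force: [0.5, 0.9, 0.5]
width: 0.695
```

```bash
python3 -c "
from h import *
plan(w2(C,YW,(.054,0)),.16,171)"
```

```text
t 1.8 at [0.3288 0.5013 0.2061] yaw 170.8 tgt [ 0.5778 -0.3014  0.16  ] SHIFT [-4.682 -9.406  0.575] TURN [ 0.0001  0.0001 -0.0006]
```

>>> arm_command(
  moves=[
    [-0.6, -0.6, 0, 0, 0, 0],
    [-1, -1, 0, 0, 0, 0],
    [-1, -1, 0, 0, 0, 0],
  ],
)

```text
time: 2.1
position: [0.3975, 0.4068, 0.2063]
ee_rot: [3.142, 0.002, 2.976]
contact_force: [-0.4, -0.5, -0.1]
width: 0.438
```

>>> arm_command(
  moves=[
    [-0.6, -0.6, 0, 0, 0, 0],
    [-1, -1, 0, 0, 0, 0],
    [-1, -1, 0, 0, 0, 0],
  ],
)

```text
time: 2.4
position: [0.4658, 0.312, 0.2067]
ee_rot: [-3.141, 0.003, 2.971]
contact_force: [0.7, 0.4, -0.1]
width: 0.185
```

>>> arm_command(
  moves=[
    [-0.6, -0.6, 0, 0, 0, 0],
    [-1, -1, 0, 0, 0, 0],
    [-1, -1, 0, 0, 0, 0],
  ],
)

```text
time: 2.7
position: [0.5337, 0.2167, 0.2072]
ee_rot: [-3.141, 0.004, 2.967]
contact_force: [-0.5, -0.2, -0.1]
width: 0.006
```

>>> arm_command(
  moves=[
    [-0.6, -0.6, 0, 0, 0, 0],
    [-1, -1, 0, 0, 0, 0],
    [-1, -1, 0, 0, 0, 0],
  ],
)

```text
time: 3.0
position: [0.6012, 0.1208, 0.2077]
ee_rot: [-3.14, 0.006, 2.963]
contact_force: [0.5, 0.8, 0.6]
width: 0.007
```

>>> arm_command(
  moves=[
    [-0.3, -0.6, 0, 0, 0, 0],
    [-0.5, -1, 0, 0, 0, 0],
    [-0.5, -1, 0, 0, 0, 0],
  ],
)

```text
time: 3.3
position: [0.6282, 0.0298, 0.2081]
ee_rot: [-3.138, 0.007, 2.956]
contact_force: [0.7, -0.5, 0.1]
width: 0.001
```

>>> arm_command(
  moves=[
    [0, -0.6, 0, 0, 0, 0],
    [0, -1, 0, 0, 0, 0],
    [0, -1, 0, 0, 0, 0],
  ],
)

```text
time: 3.6
position: [0.6132, -0.0528, 0.2087]
ee_rot: [-3.136, 0.008, 2.95]
contact_force: [0.8, -0.5, 0.3]
width: 0.006
```

```bash
python3 -c "
from h import *
plan(w2(C,YW,(.054,0)),.16,171)"
```

```text
t 3.6 at [ 0.6132 -0.0528  0.2087] yaw 169.0 tgt [ 0.5778 -0.3014  0.16  ] SHIFT [-0.153 -3.133  0.626] TURN [-0.0009  0.0012 -0.0055]
```

>>> arm_command(
  moves=[
    [0, -0.6, 0, 0, 0, 0],
    [-0.08, -1, 0, -0.001, 0.001, -0.0055],
    [-0.08, -1, 0, -0.001, 0.001, -0.0055],
  ],
)

```text
time: 3.9
position: [0.6046, -0.1361, 0.2094]
ee_rot: [-3.141, 0.002, 2.981]
contact_force: [0.2, 0.4, -0.0]
width: 0.001
```

>>> arm_command(
  moves=[
    [0, -0.6, 0.3, 0, 0, 0],
    [-0.08, -1, 0.3, 0, 0, -0.001],
    [-0.08, -1, 0.3, 0, 0, -0.001],
  ],
)

```text
time: 4.2
position: [0.598, -0.2196, 0.1847]
ee_rot: [-3.139, 0.001, 2.982]
contact_force: [-0.2, 0.1, -0.1]
width: 0.001
```

>>> arm_command(
  moves=[
    [0, -0.6, 0.3, 0, 0, 0],
    [-0.08, -1, 0.3, 0, 0, -0.001],
    [-0.08, -1, 0.3, 0, 0, -0.001],
    [-0.08, -1, 0.3, 0, 0, -0.001],
  ],
)

```text
time: 4.6
position: [0.5928, -0.2985, 0.1604]
ee_rot: [-3.14, 0.001, 2.988]
contact_force: [-0.1, -0.1, 0.8]
width: 0.003
```

```bash
python3 -c "
from h import *
plan(w2(C,YW,(.054,0)),.06,171)
p,d=bot.snapshot('top'); cv2.imwrite('pics/d1.png',p); q,e=bot.snapshot('scene'); cv2.imwrite('pics/d2.png',q)
u=proj('top',bot.state()['position']); print(u)
"
```

```text
t 4.6 at [ 0.5928 -0.2985  0.1604] yaw 171.2 tgt [ 0.5778 -0.3014  0.06  ] SHIFT [ 0.18  -0.062  1.255] TURN [-0.0003  0.0001  0.0006]
[[493.66961969 252.72375244]]
```

View pics/d1.png

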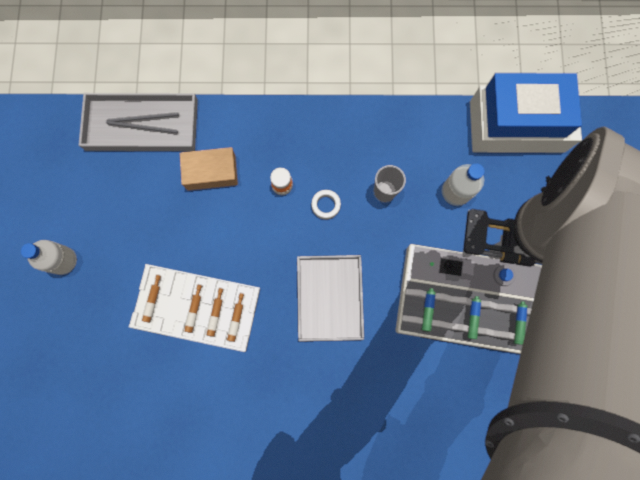

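View pics/d2.png

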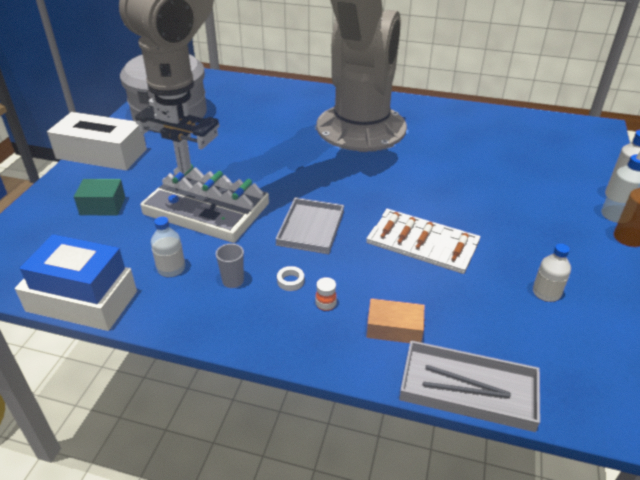

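>>> arm_command(
  moves=[
    [0.09, -0.03, 0.4, 0, 0, 0],
    [0.18, -0.06, 0.8, 0, 0, 0],
    [0.18, -0.06, 1, 0, 0, 0],
    [0.18, -0.06, 1, 0, 0, 0],
  ],
)

```text
time: 5.1
position: [0.578, -0.2981, 0.079]
ee_rot: [-3.141, -0.001, 2.992]
contact_force: [0.2, 0.7, 0.6]
width: 0.007
```

```bash
python3 -c "
from h import *
plan(w2(C,YW,(.054,0)),.06,171)
"
```

```text
t 5.1 at [ 0.578  -0.2981  0.079 ] yaw 171.4 tgt [ 0.5778 -0.3014  0.06  ] SHIFT [-0.005 -0.042  0.238] TURN [-0.     -0.0002  0.0012]
```

>>> arm_command(
  moves=[
    [0, -0.04, 0.12, 0, 0, 0],
    [0, -0.04, 0.22, 0, 0, 0.001],
    [0, -0.04, 0.22, 0, 0, 0.001],
  ],
)

```text
time: 5.4
position: [0.5775, -0.3011, 0.0609]
ee_rot: [-3.141, -0.002, 2.986]
contact_force: [0.1, -0.0, -0.1]
width: 0.005
```

>>> arm_command(
  moves=[
    [0, 0.03, 0, 0, 0, 0],
    [0, 0.06, 0, 0, 0, 0],
    [0, 0.09, 0, 0, 0, 0],
    [0, 0.12, 0, 0, 0, 0],
    [0, 0.15, 0, 0, 0, 0],
    [0, 0.15, 0, 0, 0, 0],
  ],
)

```text
time: 6.0
position: [0.5796, -0.2887, 0.061]
ee_rot: [3.142, -0.002, 2.986]
contact_force: [0.1, 1.1, 0.1]
width: 0.006
```

>>> arm_command(
  moves=[
    [0, 0.02, 0, 0, 0, 0],
    [0, 0.04, 0, 0, 0, 0],
    [0, 0.06, 0, 0, 0, 0],
    [0, 0.06, 0, 0, 0, 0],
  ],
)

```text
time: 6.4
position: [0.5804, -0.2836, 0.061]
ee_rot: [3.141, -0.002, 2.986]
contact_force: [0.1, 1.0, -0.1]
width: 0.008
```

>>> arm_command(
  moves=[
    [0, 0.02, 0, 0, 0, 0],
    [0, 0.04, 0, 0, 0, 0],
    [0, 0.06, 0, 0, 0, 0],
    [0, 0.06, 0, 0, 0, 0],
  ],
)

```text
time: 6.8
position: [0.5812, -0.2786, 0.0609]
ee_rot: [3.141, -0.002, 2.987]
contact_force: [-0.1, 0.7, -0.4]
width: 0.005
```

```bash
python3 -c "
from h import *
plan(w2(C,YW,(.054,.05)),.06,171); print(inv(C,YW,bot.state()['position']))
"
```

```text
t 6.8 at [ 0.5812 -0.2786  0.0609] yaw 171.1 tgt [ 0.5857 -0.2521  0.06  ] SHIFT [-0.004  0.336  0.012] TURN [ 0.     -0.0003  0.0003]
[0.05373165 0.0231021 ]
```

>>> arm_command(
  moves=[
    [0, 0.02, 0, 0, 0, 0],
    [0, 0.04, 0, 0, 0, 0],
    [0, 0.06, 0, 0, 0, 0],
    [0, 0.06, 0, 0, 0, 0],
  ],
)

```text
time: 7.2
position: [0.5821, -0.2735, 0.061]
ee_rot: [3.141, -0.002, 2.987]
contact_force: [0.6, 0.1, 0.3]
width: 0.006
```

>>> arm_command(
  moves=[
    [0, 0.02, 0, 0, 0, 0],
    [0, 0.04, 0, 0, 0, 0],
    [0, 0.06, 0, 0, 0, 0],
    [0, 0.06, 0, 0, 0, 0],
  ],
)

```text
time: 7.6
position: [0.5829, -0.2684, 0.0609]
ee_rot: [3.141, -0.002, 2.987]
contact_force: [0.0, 0.7, 0.4]
width: 0.004
```

>>> arm_command(
  moves=[
    [0, 0.01, 0, 0, 0, 0],
    [0, 0.02, 0, 0, 0, 0],
    [0, 0.03, 0, 0, 0, 0],
    [0, 0.03, 0, 0, 0, 0],
  ],
)

```text
time: 8.0
position: [0.5833, -0.2659, 0.0609]
ee_rot: [3.141, -0.002, 2.987]
contact_force: [-0.4, -0.4, -0.7]
width: 0.004
```

```bash
python3 -c "
from h import *
print(bot.state()['contact_force'],inv(C,YW,bot.state()['position']))
"
```

```text
[-0.4207153  -0.35988932 -0.65472203] [0.05379652 0.03591993]
```

>>> arm_command(
  moves=[
    [0, 0.02, 0, 0, 0, 0],
    [0, 0.04, 0, 0, 0, 0],
    [0, 0.05, 0, 0, 0, 0],
    [0, 0.05, 0, 0, 0, 0],
  ],
)

```text
time: 8.4
position: [0.5839, -0.2618, 0.0609]
ee_rot: [3.141, -0.002, 2.988]
contact_force: [0.8, -0.0, 1.0]
width: 0.006
```

>>> arm_command(
  moves=[
    [0, 0.012, 0, 0, 0, 0],
    [0, 0.012, 0, 0, 0, 0],
    [0, 0.012, 0, 0, 0, 0],
  ],
)

```text
time: 8.7
position: [0.5841, -0.2608, 0.0609]
ee_rot: [3.141, -0.002, 2.988]
contact_force: [-0.3, 0.1, -1.0]
width: 0.006
```

>>> arm_command(
  moves=[
    [0, 0.012, 0, 0, 0, 0],
    [0, 0.012, 0, 0, 0, 0],
    [0, 0.012, 0, 0, 0, 0],
  ],
)

```text
time: 9.0
position: [0.5843, -0.2599, 0.0609]
ee_rot: [3.141, -0.002, 2.988]
contact_force: [-0.9, -0.3, 0.0]
width: 0.003
```

>>> arm_command(
  moves=[
    [0, -0.15, 0, 0, 0, 0],
    [0, -0.15, -0.4, 0, 0, 0],
    [0, -0.15, -0.9, 0, 0, 0],
    [0, -0.15, -0.9, 0, 0, 0],
  ],
  fingers=0.22,
)

```text
time: 9.4
position: [0.5846, -0.2743, 0.1379]
ee_rot: [-3.141, 0.005, 2.986]
contact_force: [0.6, -0.5, 0.6]
width: 0.309
```

```bash
python3 -c "
from h import *
for g in (.088,0,-.088): plan(w2(C,YW,(-.035,g+.001)),.13,171)
for n in ('top','scene'):
  p,d=bot.snapshot(n)
  cv2.imwrite('pics/e_%s.png'%n,p)
"; python3 fit.py
```

```text
t 9.4 at [ 0.5846 -0.2743  0.1379] yaw 171.1 tgt [ 0.5039 -0.1996  0.13  ] SHIFT [1.141 0.766 0.093] TURN [-0.0001  0.0008  0.0003]
 t 9.4 at [ 0.5846 -0.2743  0.1379] yaw 171.1 tgt [ 0.4901 -0.2865  0.13  ] SHIFT [ 1.144 -0.334  0.093] TURN [-0.0001  0.0008  0.0003]
 t 9.4 at [ 0.5846 -0.2743  0.1379] yaw 171.1 tgt [ 0.4763 -0.3735  0.13  ] SHIFT [ 1.146 -1.434  0.094] TURN [-0.0001  0.0008  0.0003]
top warmer 6187 [ 0.5267 -0.2587] [0.207  0.1807] 80.51
top tray none
top dish 488 [ 0.5233 -0.012 ] [0.1692 0.1292] 1.59
top fresh1 0.87 c [0.4748 0.1773] yaw -11.03 ends [-0.0391  0.0492] [-0.0077  0.0089] ztop 0.0293
top fresh1 0.83 c [0.5128 0.3481] yaw -11.58 ends [-0.0409  0.0516] [-0.0068  0.0082] ztop 0.0296
top fresh1 0.74 c [0.4884 0.2183] yaw -10.28 ends [-0.0421  0.0506] [-0.0077  0.0086] ztop 0.0293
top fresh1 0.62 c [0.4946 0.2625] yaw -10.68 ends [-0.0422  0.0508] [-0.0076  0.01  ] ztop 0.0293
top spent1 0.87 c [ 0.4823 -0.2842] yaw -9.44 ends [-0.036   0.0364] [-0.0084  0.0064] ztop 0.0733
top spent1 0.72 c [ 0.4978 -0.1986] yaw -9.31 ends [-0.0386  0.0392] [-0.0093  0.00
[... 182 characters left out ...]
cene fresh1 0.76 c [0.5208 0.3471] yaw -12.74 ends [-0.0467  0.0469] [-0.0068  0.0066] ztop 0.0286
scene fresh1 0.58 c [0.4999 0.2622] yaw -11.77 ends [-0.0466  0.0502] [-0.0093  0.0074] ztop 0.0288
scene fresh1 0.53 c [0.4969 0.2172] yaw -11.27 ends [-0.0458  0.0484] [-0.0098  0.0075] ztop 0.0285
scene fresh1 0.51 c [0.4863 0.1755] yaw -12.27 ends [-0.0488  0.05  ] [-0.0102  0.0071] ztop 0.0285
scene spent1 0.7 c [ 0.4992 -0.3738] yaw 30.55 ends [-0.0294  0.1107] [-0.0179  0.0162] ztop 0.0719
scene spent1 0.57 c [ 0.4893 -0.2854] yaw -5.67 ends [-0.0402  0.0383] [-0.0102  0.0074] ztop 0.0716
scene spent1 0.55 c [ 0.5018 -0.1987] yaw -9.49 ends [-0.0374  0.0368] [-0.0083  0.0067] ztop 0.0718
```

View pics/e_scene.png

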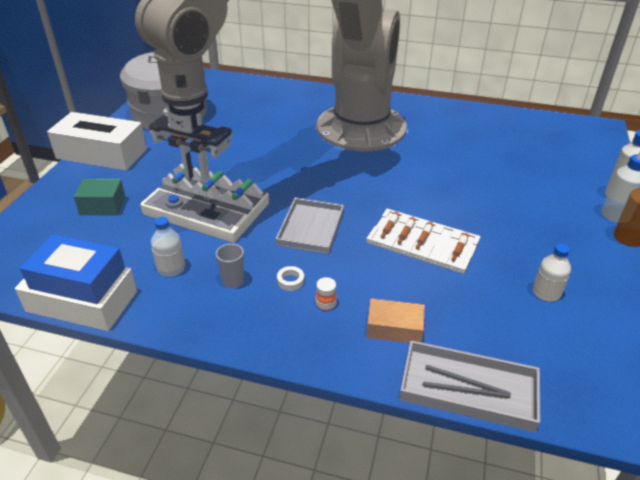

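>>> arm_command(
  moves=[
    [0.5, 0.4, 0, 0, 0, 0],
    [1, 0.77, 0, 0, 0, 0],
    [1, 0.77, 0, 0, 0, 0],
    [1, 0.77, 0, 0, 0, 0],
  ],
)

```text
time: 10.5
position: [0.5129, -0.1978, 0.1335]
ee_rot: [3.14, -0.001, 2.989]
contact_force: [0.9, -0.4, -0.3]
width: 0.391
```

```bash
python3 -c "
from h import *
plan((.501,-.1988),.046,171); print(bot.state()['width'])"
```

```text
t 10.5 at [ 0.5129 -0.1978  0.1335] yaw 171.3 tgt [ 0.501  -0.1988  0.046 ] SHIFT [ 0.144 -0.036  1.094] TURN [ 0.0002 -0.0002  0.0007]
0.39061208417176413
```

>>> arm_command(
  moves=[
    [0.14, -0.036, 0.2, 0, 0, 0.001],
    [0.144, -0.036, 0.45, 0, 0, 0.001],
    [0.144, -0.036, 0.7, 0, 0, 0.001],
    [0.144, -0.036, 0.95, 0, 0, 0.001],
    [0.144, -0.036, 0.95, 0, 0, 0.001],
  ],
)

```text
time: 11.0
position: [0.5004, -0.1994, 0.0556]
ee_rot: [3.141, -0.004, 2.982]
contact_force: [0.2, -0.3, 0.2]
width: 0.39
```

```bash
python3 -c "
from h import *
plan((.501,-.1988),.046,171); print(bot.state()['contact_force'])
q,e=bot.snapshot('scene'); cv2.imwrite('pics/f.png',cv2.resize(q[90:250,120:290],None,fx=3.5,fy=3.5))
"
```

```text
t 11.0 at [ 0.5004 -0.1994  0.0556] yaw 170.9 tgt [ 0.501  -0.1988  0.046 ] SHIFT [-0.006  0.008  0.12 ] TURN [ 0.0001 -0.0007 -0.0004]
[ 0.24104109 -0.34180259  0.18342878]
```

View pics/f.png

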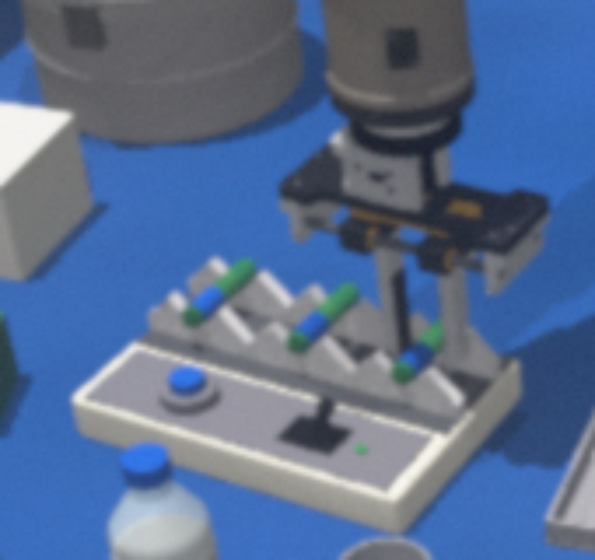

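>>> arm_command(
  moves=[
    [0, 0.01, 0.06, 0, 0, 0],
    [0, 0.01, 0.11, 0, 0, 0],
    [0, 0.01, 0.11, 0, 0, 0],
  ],
)

```text
time: 11.35
position: [0.5012, -0.1988, 0.0481]
ee_rot: [3.141, -0.003, 2.982]
contact_force: [0.1, -0.6, -0.5]
width: 0.391
```

>>> arm_command(
  moves=[
    [0, 0, 0, 0, 0, 0],
    [0, 0, 0, 0, 0, 0],
    [0, 0, 0, 0, 0, 0],
    [0, 0, 0, 0, 0, 0],
    [0, 0, 0, 0, 0, 0],
  ],
  fingers=1,
  force=15,
)

```text
time: 11.85
position: [0.5011, -0.2019, 0.0489]
ee_rot: [-3.139, -0.001, 2.98]
contact_force: [-4.1, -15.6, 5.6]
width: 0.186
```

>>> arm_command(
  moves=[
    [0, 0, -0.15, 0, 0, 0],
    [0, 0, -0.45, 0, 0, 0],
    [0, 0, -0.8, 0, 0, 0],
    [0, 0, -0.8, 0, 0, 0],
  ],
)

```text
time: 12.25
position: [0.5031, -0.2023, 0.1165]
ee_rot: [-3.14, 0.004, 2.98]
contact_force: [-0.1, -0.8, -0.9]
width: 0.19
```

```bash
python3 -c "
from h import *
plan(w2(DC,DY,(0,.035)),.11,171)"
```

```text
t 12.2 at [ 0.5031 -0.2023  0.1165] yaw 170.7 tgt [0.524 0.022 0.11 ] SHIFT [0.194 2.809 0.075] TURN [-0.0003  0.0007 -0.0008]
```

>>> arm_command(
  moves=[
    [0.06, 0.5, 0, 0, 0, 0],
    [0.06, 0.95, 0, 0, 0, 0],
    [0.06, 0.95, 0, 0, 0, 0],
  ],
)

```text
time: 12.55
position: [0.5114, -0.1217, 0.1163]
ee_rot: [-3.141, 0.004, 2.985]
contact_force: [0.2, -0.8, -0.7]
width: 0.183
```

>>> arm_command(
  moves=[
    [0.06, 0.5, 0, 0, 0, 0],
    [0.06, 0.95, 0, 0, 0, 0],
    [0.06, 0.95, 0, 0, 0, 0],
  ],
)

```text
time: 12.85
position: [0.519, -0.0414, 0.1162]
ee_rot: [3.141, 0.004, 2.991]
contact_force: [-0.3, 0.1, 1.1]
width: 0.185
```

>>> arm_command(
  moves=[
    [0.06, 0.5, 0, 0, 0, 0],
    [0.06, 0.9, 0, 0, 0, 0],
    [0.06, 0.9, 0, 0, 0, 0],
  ],
)

```text
time: 13.15
position: [0.5255, 0.0343, 0.1161]
ee_rot: [3.139, 0.004, 2.996]
contact_force: [-0.1, -0.5, -0.2]
width: 0.185
```

```bash
sed -i 's/-.293\]/-.2955]/' h.py; python3 -c "
from h import *
plan(w2(DC,DY,(0,.035)),.009,180); print(bot.state()['width'])"
```

```text
t 13.2 at [0.5255 0.0343 0.1161] yaw 171.7 tgt [0.524 0.022 0.009] SHIFT [ 0.002 -0.158  1.338] TURN [ 0.0003  0.0007 -0.0231]
0.1846627911680062
```

>>> arm_command(
  moves=[
    [0, -0.16, 0.3, 0, 0, -0.01],
    [0, -0.16, 0.6, 0, 0, -0.023],
    [0, -0.16, 0.95, 0, 0, -0.023],
    [0, -0.16, 0.95, 0, 0, -0.023],
  ],
)

```text
time: 13.55
position: [0.5219, 0.0201, 0.0375]
ee_rot: [3.141, -0.0, 3.14]
contact_force: [0.3, -1.1, 0.6]
width: 0.185
```

```bash
python3 -c "
from h import *
plan(w2(DC,DY,(0,.035)),.008,180); print(bot.state()['width'])"
```

```text
t 13.6 at [0.5219 0.0201 0.0375] yaw 179.9 tgt [0.524 0.022 0.008] SHIFT [-0.026  0.023  0.368] TURN [ 0.     -0.     -0.0003]
0.18465137155955974
```

>>> arm_command(
  moves=[
    [-0.026, -0.1, 0.15, 0, 0, 0],
    [-0.026, -0.1, 0.25, 0, 0, 0],
    [-0.026, -0.1, 0.36, 0, 0, 0],
    [-0.026, -0.1, 0.36, 0, 0, 0],
  ],
)

```text
time: 13.95
position: [0.5236, 0.012, 0.008]
ee_rot: [-3.142, -0.001, 3.14]
contact_force: [0.1, 0.7, 0.3]
width: 0.187
```

>>> arm_command(
  moves=[
    [0, 0, 0, 0, 0, 0],
    [0, 0, 0, 0, 0, 0],
    [0, 0, 0, 0, 0, 0],
    [0, 0, 0, 0, 0, 0],
  ],
  fingers=0.35,
)

```text
time: 14.35
position: [0.5238, 0.0122, 0.0083]
ee_rot: [3.141, -0.001, 3.14]
contact_force: [0.7, 0.5, 0.1]
width: 0.325
```

>>> arm_command(
  moves=[
    [0, 0, -0.3, 0, 0, 0],
    [0, 0, -0.7, 0, 0, 0.01],
    [0, -0.2, -1, 0, 0, 0.025],
    [0, -0.2, -1, 0, 0, 0.025],
  ],
  fingers=0.22,
)

```text
time: 14.75
position: [0.5255, -0.0053, 0.0914]
ee_rot: [3.14, 0.004, 2.978]
contact_force: [0.1, -0.7, 0.2]
width: 0.389
```

```bash
python3 -c "
from h import *
plan(w2(C,YW,(-.037,0)),.13,171)
p,d=bot.snapshot('top'); cv2.imwrite('pics/g.png',p)"; python3 fit.py | grep spent
```

```text
t 14.8 at [ 0.5255 -0.0053  0.0914] yaw 170.6 tgt [ 0.488  -0.2897  0.13  ] SHIFT [-0.119 -3.584 -0.487] TURN [ 0.0002  0.0006 -0.0011]
top spent1 0.91 c [ 0.4838 -0.285 ] yaw -8.72 ends [-0.0386  0.0383] [-0.0092  0.0072] ztop 0.0728
top spent1 0.8 c [ 0.4726 -0.3717] yaw -9.02 ends [-0.0374  0.0394] [-0.0105  0.0074] ztop 0.073
scene spent1 0.64 c [ 0.4815 -0.3743] yaw -8.52 ends [-0.0433  0.0365] [-0.0155  0.0093] ztop 0.0716
scene spent1 0.53 c [ 0.4919 -0.2865] yaw -10.95 ends [-0.0388  0.0331] [-0.0085  0.0076] ztop 0.0718
scene spent1 0.43 c [0.5278 0.0131] yaw -0.35 ends [-0.0433  0.0372] [-0.0091  0.0077] ztop 0.023
```

View pics/g.png

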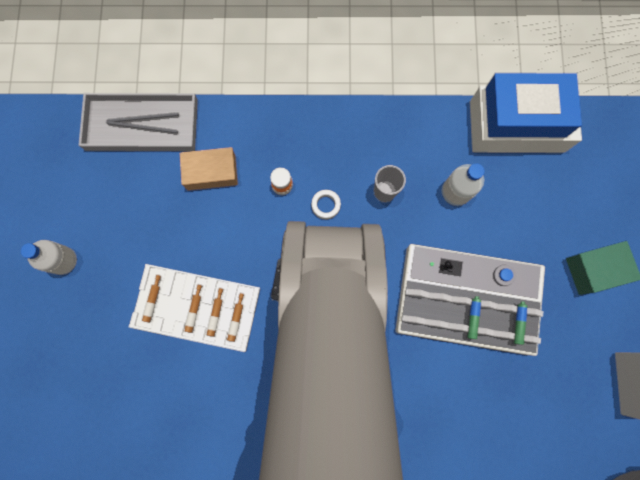

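>>> arm_command(
  moves=[
    [0, -0.5, -0.2, 0, 0, 0],
    [-0.04, -1, -0.48, 0, 0, -0.001],
    [-0.04, -1, -0.48, 0, 0, -0.001],
  ],
)

```text
time: 15.7
position: [0.5148, -0.0885, 0.129]
ee_rot: [-3.141, 0.003, 2.983]
contact_force: [0.1, 0.9, 0.5]
width: 0.385
```

>>> arm_command(
  moves=[
    [0, -0.5, 0, 0, 0, 0],
    [-0.04, -1, 0, 0, 0, -0.001],
    [-0.04, -1, 0, 0, 0, -0.001],
  ],
)

```text
time: 16.0
position: [0.5044, -0.173, 0.1293]
ee_rot: [-3.139, 0.004, 2.984]
contact_force: [-0.1, -0.0, -0.2]
width: 0.39
```

>>> arm_command(
  moves=[
    [0, -0.5, 0, 0, 0, 0],
    [-0.04, -1, 0, 0, 0, -0.001],
    [-0.04, -1, 0, 0, 0, -0.001],
  ],
)

```text
time: 16.3
position: [0.494, -0.2571, 0.1297]
ee_rot: [-3.137, 0.004, 2.985]
contact_force: [0.6, -0.3, 0.4]
width: 0.391
```

```bash
python3 -c "
from h import *
plan((.488,-.288),.053,171)"
```

```text
t 16.3 at [ 0.494  -0.2571  0.1297] yaw 171.0 tgt [ 0.488 -0.288  0.053] SHIFT [ 0.018 -0.389  0.96 ] TURN [-0.0007  0.0007  0.0001]
```

>>> arm_command(
  moves=[
    [0.02, -0.2, 0, -0.001, 0.001, 0],
    [0.018, -0.389, 0.1, -0.001, 0.001, 0],
    [0.018, -0.389, 0.35, -0.001, 0.001, 0],
    [0.018, -0.389, 0.6, -0.001, 0.001, 0],
    [0.018, -0.389, 0.8, -0.001, 0.001, 0],
    [0.018, -0.389, 0.8, -0.001, 0.001, 0],
  ],
)

```text
time: 16.9
position: [0.4871, -0.2865, 0.0639]
ee_rot: [3.139, -0.005, 2.986]
contact_force: [-0.1, 0.4, -0.3]
width: 0.389
```

```bash
python3 -c "
from h import *
plan((.488,-.288),.053,171)"
```

```text
t 16.9 at [ 0.4871 -0.2865  0.0639] yaw 171.1 tgt [ 0.488 -0.288  0.053] SHIFT [-0.014 -0.018  0.136] TURN [ 0.0005 -0.0009  0.0002]
```

>>> arm_command(
  moves=[
    [-0.014, -0.018, 0.07, 0.0005, -0.001, 0],
    [-0.014, -0.018, 0.136, 0.0005, -0.001, 0],
    [-0.014, -0.018, 0.136, 0.0005, -0.001, 0],
  ],
)

```text
time: 17.2
position: [0.488, -0.2877, 0.0528]
ee_rot: [-3.142, 0.001, 2.986]
contact_force: [0.4, 0.7, -0.4]
width: 0.387
```

>>> arm_command(
  moves=[
    [0, 0, 0, 0, 0, 0],
    [0, 0, 0, 0, 0, 0],
    [0, 0, 0, 0, 0, 0],
    [0, 0, 0, 0, 0, 0],
    [0, 0, 0, 0, 0, 0],
  ],
  fingers=1,
)

```text
time: 17.7
position: [0.4881, -0.2892, 0.0534]
ee_rot: [-3.14, 0.002, 2.985]
contact_force: [-1.2, -5.5, 1.8]
width: 0.187
```

>>> arm_command(
  moves=[
    [0, 0, -0.15, 0, 0, 0],
    [0, 0, -0.45, 0, 0, 0],
    [0, 0, -0.75, 0, 0, 0],
    [0, 0, -0.75, 0, 0, 0],
  ],
)

```text
time: 18.1
position: [0.4896, -0.2899, 0.117]
ee_rot: [-3.139, 0.007, 2.985]
contact_force: [0.4, 0.4, -1.0]
width: 0.186
```

```bash
python3 -c "
from h import *
plan(w2(DC,DY,(0,-.025)),.11,171)"
```

```text
t 18.1 at [ 0.4896 -0.2899  0.117 ] yaw 171.0 tgt [ 0.5257 -0.038   0.11  ] SHIFT [0.046 3.181 0.079] TURN [-0.0004  0.0011  0.    ]
```

>>> arm_command(
  moves=[
    [0, 0.5, 0, 0, 0, 0],
    [0.015, 1, 0, 0, 0.001, 0],
    [0.015, 1, 0, 0, 0.001, 0],
  ],
)

```text
time: 18.4
position: [0.5021, -0.2055, 0.1169]
ee_rot: [-3.141, 0.0, 2.99]
contact_force: [-0.9, -0.5, -0.3]
width: 0.187
```

>>> arm_command(
  moves=[
    [0, 0.5, 0, 0, 0, 0],
    [0.015, 1, 0, 0, 0, 0],
    [0.015, 1, 0, 0, 0, 0],
  ],
)

```text
time: 18.7
position: [0.5137, -0.121, 0.1168]
ee_rot: [3.14, -0.0, 2.996]
contact_force: [1.3, -0.5, -0.4]
width: 0.187
```

>>> arm_command(
  moves=[
    [0, 0.5, 0, 0, 0, 0],
    [0.015, 1, 0.3, 0, 0, -0.01],
    [0.015, 1, 0.3, 0, 0, -0.024],
    [0.015, 1, 0.3, 0, 0, -0.024],
  ],
)

```text
time: 19.1
position: [0.5238, -0.0411, 0.0927]
ee_rot: [3.14, -0.001, -3.133]
contact_force: [0.6, -0.2, 0.2]
width: 0.185
```

```bash
python3 -c "
from h import *
plan(w2(DC,DY,(0,-.025)),.008,180)"
```

```text
t 19.1 at [ 0.5238 -0.0411  0.0927] yaw -179.5 tgt [ 0.5257 -0.038   0.008 ] SHIFT [-0.025  0.037  1.058] TURN [ 0.0002 -0.0001  0.0014]
```

>>> arm_command(
  moves=[
    [-0.025, 0.02, 0.4, 0, 0, 0.001],
    [-0.025, 0.02, 0.7, 0, 0, 0.001],
    [-0.025, 0.02, 0.9, 0, 0, 0.001],
    [-0.025, 0.02, 1, 0, 0, 0.001],
    [-0.025, 0.02, 1, 0, 0, 0.001],
  ],
)

```text
time: 19.6
position: [0.5254, -0.0405, 0.0123]
ee_rot: [3.141, -0.002, 3.141]
contact_force: [1.0, 0.8, 0.5]
width: 0.182
```

```bash
python3 -c "
from h import *
plan(w2(DC,DY,(0,-.025)),.008,180);print(bot.state()['contact_force'])"
```

```text
t 19.6 at [ 0.5254 -0.0405  0.0123] yaw 180.0 tgt [ 0.5257 -0.038   0.008 ] SHIFT [-0.005  0.031  0.054] TURN [ 0.0001 -0.0003 -0.0001]
[0.97315174 0.79046827 0.45713821]
```

>>> arm_command(
  moves=[
    [0, 0.03, 0.05, 0, 0, 0],
    [0, 0.03, 0.05, 0, 0, 0],
  ],
)

```text
time: 19.8
position: [0.5257, -0.0381, 0.0087]
ee_rot: [3.141, -0.001, 3.141]
contact_force: [-0.3, 0.4, 1.0]
width: 0.185
```

>>> arm_command(
  moves=[
    [0, 0, 0, 0, 0, 0],
    [0, 0, 0, 0, 0, 0],
    [0, 0, 0, 0, 0, 0],
    [0, 0, 0, 0, 0, 0],
  ],
  fingers=0.4,
)

```text
time: 20.2
position: [0.5258, -0.038, 0.0089]
ee_rot: [3.141, -0.001, 3.141]
contact_force: [0.3, -0.2, -0.4]
width: 0.297
```

>>> arm_command(
  moves=[
    [0, 0, -0.3, 0, 0, 0],
    [0, 0, -0.7, 0, 0, 0.01],
    [0, -0.5, -1, 0, 0, 0.025],
    [0, -1, -1, 0, 0, 0.025],
    [0, -1, -1, 0, 0, 0.025],
  ],
  fingers=0.22,
)

```text
time: 20.7
position: [0.5258, -0.1233, 0.09]
ee_rot: [-3.141, 0.002, 2.978]
contact_force: [0.0, 0.2, 0.1]
width: 0.385
```

```bash
python3 -c "
from h import *
plan(w2(C,YW,(-.037,-.088)),.13,171)"; python3 fit.py | grep spent
```

```text
t 20.7 at [ 0.5258 -0.1233  0.09  ] yaw 170.6 tgt [ 0.4742 -0.3766  0.13  ] SHIFT [ 0.12  -3.23  -0.498] TURN [-0.0001  0.0003 -0.001 ]
top spent1 0.86 c [0.5197 0.014 ] yaw -1.2 ends [-0.0387  0.0412] [-0.0086  0.0084] ztop 0.0231
top spent1 0.84 c [ 0.5199 -0.0345] yaw 0.82 ends [-0.0366  0.04  ] [-0.0088  0.0075] ztop 0.0244
top spent1 0.74 c [ 0.4737 -0.3719] yaw -8.93 ends [-0.0382  0.0402] [-0.0101  0.0078] ztop 0.073
top spent1 0.6 c [ 0.5077 -0.3605] yaw 4.83 ends [-0.071   0.0776] [-0.0554  0.1905] ztop 0.0589
scene spent1 0.73 c [ 0.4799 -0.3743] yaw -8.68 ends [-0.0421  0.0373] [-0.0142  0.0078] ztop 0.0714
scene spent1 0.61 c [0.5271 0.0135] yaw -0.62 ends [-0.0405  0.0345] [-0.0077  0.0065] ztop 0.0233
```

>>> arm_command(
  moves=[
    [0, -0.5, -0.3, 0, 0, 0],
    [0.04, -1, -0.5, 0, 0, -0.001],
    [0.04, -1, -0.5, 0, 0, -0.001],
  ],
)

```text
time: 21.6
position: [0.5096, -0.2017, 0.1309]
ee_rot: [-3.141, 0.002, 2.985]
contact_force: [0.9, -1.0, 0.2]
width: 0.388
```

>>> arm_command(
  moves=[
    [0, -0.5, 0, 0, 0, 0],
    [0.03, -1, 0, 0, 0, 0],
    [0.03, -1, 0, 0, 0, 0],
  ],
)

```text
time: 21.9
position: [0.4928, -0.2854, 0.1312]
ee_rot: [-3.139, 0.003, 2.979]
contact_force: [-0.4, 0.1, 0.6]
width: 0.389
```

>>> arm_command(
  moves=[
    [0, -0.5, 0, 0, 0, 0],
    [0.03, -1, 0, 0, 0, 0],
    [0.03, -1, 0, 0, 0, 0],
  ],
)

```text
time: 22.2
position: [0.4754, -0.3688, 0.1315]
ee_rot: [-3.136, 0.003, 2.973]
contact_force: [-0.2, 0.1, 0.3]
width: 0.386
```

```bash
python3 -c "
from h import *
plan((.4755,-.3757),.053,171)"
```

```text
t 22.2 at [ 0.4754 -0.3688  0.1315] yaw 170.3 tgt [ 0.4755 -0.3757  0.053 ] SHIFT [-0.013 -0.08   0.981] TURN [-0.0008  0.0004 -0.0018]
```

>>> arm_command(
  moves=[
    [-0.013, -0.08, 0.2, -0.001, 0, -0.002],
    [-0.013, -0.08, 0.4, -0.001, 0, -0.002],
    [-0.013, -0.08, 0.6, -0.001, 0, -0.002],
    [-0.013, -0.08, 0.8, -0.001, 0, -0.002],
    [-0.013, -0.08, 0.8, -0.001, 0, -0.002],
  ],
)

```text
time: 22.7
position: [0.4746, -0.374, 0.0649]
ee_rot: [3.139, -0.001, 2.986]
contact_force: [0.2, 0.4, -0.0]
width: 0.388
```

```bash
python3 -c "
from h import *
plan((.4755,-.3757),.053,171)"
```

```text
t 22.7 at [ 0.4746 -0.374   0.0649] yaw 171.1 tgt [ 0.4755 -0.3757  0.053 ] SHIFT [-0.014 -0.02   0.149] TURN [ 0.0004 -0.0001  0.0003]
```

>>> arm_command(
  moves=[
    [-0.014, -0.02, 0.08, 0.0004, 0, 0],
    [-0.014, -0.02, 0.145, 0.0004, 0, 0],
    [-0.014, -0.02, 0.145, 0.0004, 0, 0],
  ],
)

```text
time: 23.0
position: [0.4754, -0.3754, 0.0528]
ee_rot: [3.141, -0.001, 2.987]
contact_force: [-0.1, 0.6, -0.1]
width: 0.389
```

>>> arm_command(
  moves=[
    [0, 0, 0, 0, 0, 0],
    [0, 0, 0, 0, 0, 0],
    [0, 0, 0, 0, 0, 0],
    [0, 0, 0, 0, 0, 0],
    [0, 0, 0, 0, 0, 0],
  ],
  fingers=1,
)

```text
time: 23.5
position: [0.4755, -0.3763, 0.0533]
ee_rot: [-3.141, -0.0, 2.986]
contact_force: [-0.9, -5.2, 3.5]
width: 0.188
```

>>> arm_command(
  moves=[
    [0, 0, -0.15, 0, 0, 0],
    [0, 0, -0.45, 0, 0, 0],
    [0, 0, -0.75, 0, 0, 0],
    [0, 0, -0.75, 0, 0, 0],
  ],
)

```text
time: 23.9
position: [0.477, -0.377, 0.1168]
ee_rot: [-3.14, 0.004, 2.986]
contact_force: [-0.1, 1.2, -1.7]
width: 0.188
```

```bash
python3 -c "
from h import *
plan((.5225,-.011),.11,171)"
```

```text
t 23.9 at [ 0.477  -0.377   0.1168] yaw 171.1 tgt [ 0.5225 -0.011   0.11  ] SHIFT [0.146 4.608 0.076] TURN [-0.0003  0.0006  0.0002]
```

>>> arm_command(
  moves=[
    [0, 0.5, 0, 0, 0, 0],
    [0.03, 1, 0, 0, 0, 0],
    [0.03, 1, 0, 0, 0, 0],
  ],
)

```text
time: 24.2
position: [0.4879, -0.2919, 0.1165]
ee_rot: [3.141, 0.003, 2.992]
contact_force: [0.1, 0.7, -0.6]
width: 0.184
```

>>> arm_command(
  moves=[
    [0, 0.5, 0, 0, 0, 0],
    [0.03, 1, 0, 0, 0, 0],
    [0.03, 1, 0, 0, 0, 0],
  ],
)

```text
time: 24.5
position: [0.4982, -0.2071, 0.1163]
ee_rot: [3.138, 0.002, 2.998]
contact_force: [0.0, 0.9, -0.4]
width: 0.189
```

>>> arm_command(
  moves=[
    [0, 0.5, 0, 0, 0, 0],
    [0.03, 1, 0, 0, 0, 0],
    [0.03, 1, 0, 0, 0, 0],
  ],
)

```text
time: 24.8
position: [0.5078, -0.1227, 0.1165]
ee_rot: [3.137, 0.001, 3.003]
contact_force: [-0.4, -0.1, -1.5]
width: 0.189
```

>>> arm_command(
  moves=[
    [0, 0.5, 0, 0, 0, 0],
    [0.03, 1, 0.3, 0, 0, -0.01],
    [0.03, 1, 0.3, 0, 0, -0.024],
    [0.03, 1, 0.3, 0, 0, -0.024],
  ],
)

```text
time: 25.2
position: [0.5162, -0.0428, 0.0925]
ee_rot: [3.137, 0.001, -3.126]
contact_force: [-0.2, -0.9, -0.0]
width: 0.187
```

```bash
python3 -c "
from h import *
plan((.5245,-.012),.028,180)"
```

```text
t 25.2 at [ 0.5162 -0.0428  0.0925] yaw -179.1 tgt [ 0.5245 -0.012   0.028 ] SHIFT [-0.109  0.38   0.808] TURN [0.0008 0.0001 0.0025]
```

>>> arm_command(
  moves=[
    [-0.109, 0.38, 0.2, 0.001, 0, 0.0025],
    [-0.109, 0.38, 0.5, 0.001, 0, 0.0025],
    [-0.109, 0.38, 0.8, 0.001, 0, 0.0025],
    [-0.109, 0.38, 0.82, 0.001, 0, 0.0025],
    [-0.109, 0.38, 0.82, 0.001, 0, 0.0025],
  ],
)

```text
time: 25.7
position: [0.5245, -0.0134, 0.0274]
ee_rot: [-3.139, 0.0, 3.138]
contact_force: [0.3, 0.4, 0.1]
width: 0.185
```

>>> arm_command(
  moves=[
    [0, 0, 0, 0, 0, 0],
    [0, 0, 0, 0, 0, 0],
    [0, 0, 0, 0, 0, 0],
    [0, 0, 0, 0, 0, 0],
  ],
  fingers=0.4,
)

```text
time: 26.1
position: [0.5247, -0.0134, 0.0279]
ee_rot: [-3.14, 0.001, 3.138]
contact_force: [0.7, 0.5, -0.3]
width: 0.299
```

>>> arm_command(
  moves=[
    [0, 0, -0.3, 0, 0, 0],
    [0, 0.3, -0.7, 0, 0, 0.01],
    [0, 0.8, -1, 0, 0, 0.025],
    [0, 1, -1, 0, 0, 0.032],
    [0, 1, -1, 0, 0, 0.032],
  ],
  fingers=0.22,
)

```text
time: 26.6
position: [0.5253, 0.0698, 0.1086]
ee_rot: [-3.141, 0.002, 2.94]
contact_force: [0.3, -0.7, 0.8]
width: 0.387
```

```bash
python3 fit.py | egrep 'spent|fresh';  python3 -c "
from h import *
p,d=bot.snapshot('top'); cv2.imwrite('pics/h.png',p)
for k in (-.088,-.044,0,.044,.088): print(k,w2(TC,TY,(-.011,k)))
plan(w2(TC,TY,(-.011,-.088)),.12,168.6)"
```

```text
top fresh1 0.89 c [0.5135 0.3479] yaw -11.49 ends [-0.0414  0.0513] [-0.0072  0.0097] ztop 0.0293
top fresh1 0.67 c [0.4931 0.2624] yaw -10.98 ends [-0.0409  0.0512] [-0.0071  0.0085] ztop 0.0296
top spent1 0.83 c [ 0.5205 -0.0351] yaw -1.16 ends [-0.0372  0.0395] [-0.0086  0.0082] ztop 0.0234
scene fresh1 0.75 c [0.5207 0.3472] yaw -12.83 ends [-0.0489  0.0502] [-0.0099  0.0079] ztop 0.0286
scene fresh1 0.71 c [0.4954 0.2174] yaw -10.96 ends [-0.048   0.0498] [-0.0092  0.0075] ztop 0.0279
scene fresh1 0.63 c [0.486  0.1758] yaw -12.05 ends [-0.0469  0.0477] [-0.0084  0.0063] ztop 0.0294
scene fresh1 0.58 c [0.5028 0.2616] yaw -11.84 ends [-0.0478  0.0496] [-0.0093  0.0078] ztop 0.0283
scene spent1 0.72 c [0.5271 0.0128] yaw -0.02 ends [-0.0397  0.0383] [-0.0087  0.0072] ztop 0.0228
scene spent1 0.71 c [ 0.5267 -0.0364] yaw -0.14 ends [-0.0416  0.0368] [-0.0094  0.0073] ztop 0.0233
scene spent1 0.62 c [ 0.5287 -0.0126] yaw -0.36 ends [-0.0406  0.036 ] [-0.0093  0.0074] ztop 0.0227
scene spent1 0.58 c [0.4951 0.2178] yaw -11.11 ends [-0.0477  0.0502] [-0.009   0.0071] ztop 0.0281
-0.088 [0.47482317 0.17771037]
-0.044 [0.48352009 0.2208423 ]
0 [0.49221702 0.26397423]
0.044 [0.50091394 0.30710616]
0.088 [0.50961086 0.35023809]
 t 27.2 at [0.525  0.0666 0.1077] yaw 168.3 tgt [0.4748 0.1777 0.12  ] SHIFT [ 0.896  1.232 -0.157] TURN [-0.0003  0.0002 -0.001 ]
```

View pics/h.png

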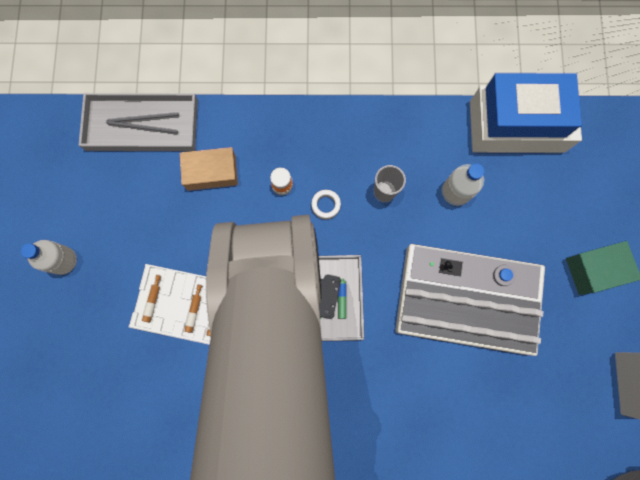

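>>> arm_command(
  moves=[
    [0.45, 0.5, 0, 0, 0, 0],
    [0.9, 1, 0, 0, 0, 0],
    [0.9, 1, 0, 0, 0, 0],
    [0.9, 1, 0, 0, 0, 0],
  ],
)

```text
time: 27.65
position: [0.47, 0.1611, 0.1076]
ee_rot: [-3.14, 0.001, 2.94]
contact_force: [-0.0, -0.5, 0.0]
width: 0.387
```

```bash
python3 -c "
from h import *
plan((.4748,.1772),.0115,168.6)"
```

```text
t 27.6 at [0.47   0.1611 0.1076] yaw 168.5 tgt [0.4748 0.1772 0.0115] SHIFT [-0.017  0.21   1.201] TURN [-0.0002  0.0002 -0.0004]
```

>>> arm_command(
  moves=[
    [-0.017, 0.21, 0.1, 0, 0, 0],
    [-0.017, 0.21, 0.4, 0, 0, 0],
    [-0.017, 0.21, 0.7, 0, 0, 0],
    [-0.017, 0.21, 0.95, 0, 0, 0],
    [-0.017, 0.21, 0.95, 0, 0, 0],
  ],
)

```text
time: 28.15
position: [0.4742, 0.1758, 0.0292]
ee_rot: [-3.137, -0.001, 2.939]
contact_force: [0.5, 0.1, -0.2]
width: 0.388
```

```bash
python3 -c "
from h import *
plan((.4748,.1772),.0115,168.6)
q,e=bot.snapshot('scene'); cv2.imwrite('pics/i.png',cv2.resize(q[150:290,340:500],None,fx=4,fy=4))
"
```

```text
t 28.1 at [0.4742 0.1758 0.0292] yaw 168.4 tgt [0.4748 0.1772 0.0115] SHIFT [-0.004  0.02   0.221] TURN [-0.0007 -0.0002 -0.0006]
```

View pics/i.png

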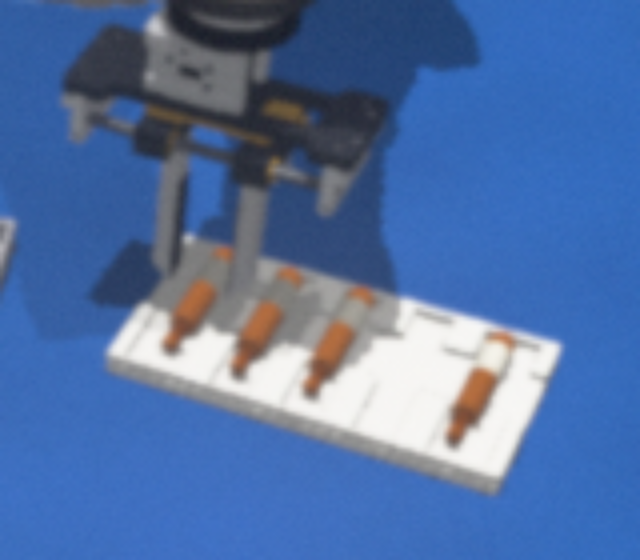

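>>> arm_command(
  moves=[
    [0, 0.02, 0.08, -0.0007, 0, 0],
    [0, 0.02, 0.15, -0.0007, 0, 0],
    [0, 0.02, 0.21, -0.0007, 0, 0],
    [0, 0.02, 0.21, -0.0007, 0, 0],
  ],
)

```text
time: 28.6
position: [0.475, 0.1775, 0.0135]
ee_rot: [3.141, -0.001, 2.938]
contact_force: [-0.3, -0.6, 0.8]
width: 0.391
```

>>> arm_command(
  moves=[
    [0, 0, 0, 0, 0, 0],
    [0, 0, 0, 0, 0, 0],
    [0, 0, 0, 0, 0, 0],
    [0, 0, 0, 0, 0, 0],
    [0, 0, 0, 0, 0, 0],
  ],
  fingers=1,
)

```text
time: 29.1
position: [0.4751, 0.1776, 0.0136]
ee_rot: [3.141, -0.0, 2.939]
contact_force: [0.0, 0.8, 2.6]
width: 0.182
```

>>> arm_command(
  moves=[
    [0, 0, -0.2, 0, 0, 0],
    [0, 0, -0.5, 0, 0, 0],
    [0, 0, -1, 0, 0, 0],
    [0, 0, -1, 0, 0, 0],
  ],
)

```text
time: 29.5
position: [0.4773, 0.1784, 0.0975]
ee_rot: [3.136, 0.004, 2.938]
contact_force: [-0.6, 0.1, -0.1]
width: 0.185
```

>>> arm_command(
  moves=[
    [0, -0.5, -0.3, 0, 0, -0.003],
    [0, -1, -0.3, 0, 0, -0.007],
    [0, -1, -0.3, 0, 0, -0.007],
  ],
)

```text
time: 29.8
position: [0.4601, 0.0957, 0.1214]
ee_rot: [3.137, 0.004, 2.978]
contact_force: [-0.4, 0.7, -0.4]
width: 0.187
```

```bash
python3 -c "
from h import *
plan(w2(C,YW,(-.035,.088)),.13,171)"
```

```text
t 29.8 at [0.4601 0.0957 0.1214] yaw 170.6 tgt [ 0.5037 -0.2031  0.13  ] SHIFT [-1.146 -3.596 -0.12 ] TURN [ 0.0008  0.0007 -0.001 ]
```

>>> arm_command(
  moves=[
    [-0.2, -0.5, 0, 0, 0, 0],
    [-0.4, -1, 0, 0.001, 0, -0.001],
    [-0.4, -1, 0, 0.001, 0, -0.001],
  ],
)

```text
time: 30.1
position: [0.4793, 0.0069, 0.1211]
ee_rot: [-3.139, 0.005, 2.979]
contact_force: [-0.4, 0.9, 0.3]
width: 0.184
```

>>> arm_command(
  moves=[
    [-0.2, -0.5, 0, 0, 0, 0],
    [-0.4, -1, 0, 0, 0, 0],
    [-0.4, -1, 0, 0, 0, 0],
  ],
)

```text
time: 30.4
position: [0.4985, -0.0818, 0.1213]
ee_rot: [-3.137, 0.006, 2.974]
contact_force: [0.2, 0.2, -0.5]
width: 0.189
```

>>> arm_command(
  moves=[
    [-0.2, -0.5, 0, 0, 0, 0],
    [-0.4, -1, 0, 0, 0, 0],
    [-0.4, -1, 0, 0, 0, 0],
    [-0.4, -1, 0, 0, 0, 0],
  ],
)

```text
time: 30.8
position: [0.5166, -0.1662, 0.1213]
ee_rot: [-3.137, 0.005, 2.972]
contact_force: [0.3, 0.3, -0.2]
width: 0.185
```

```bash
python3 -c "
from h import *
plan(w2(C,YW,(-.035,.088)),.057,171)"
```

```text
t 30.8 at [ 0.5166 -0.1662  0.1213] yaw 170.3 tgt [ 0.5037 -0.2031  0.057 ] SHIFT [ 0.085 -0.478  0.805] TURN [-0.0007  0.0008 -0.002 ]
```

>>> arm_command(
  moves=[
    [0.085, -0.25, 0, -0.001, 0.001, -0.002],
    [0.085, -0.478, 0, -0.001, 0.001, -0.002],
    [0.085, -0.478, 0.3, -0.001, 0.001, -0.002],
    [0.085, -0.478, 0.35, -0.001, 0.001, -0.002],
    [0.085, -0.478, 0.35, -0.001, 0.001, -0.002],
  ],
)

```text
time: 31.3
position: [0.5031, -0.2013, 0.0927]
ee_rot: [3.139, -0.003, 2.986]
contact_force: [-0.0, -0.1, 0.3]
width: 0.183
```

```bash
python3 -c "
from h import *
plan(w2(C,YW,(-.035,.088)),.0575,171)
q,e=bot.snapshot('scene'); cv2.imwrite('pics/j.png',cv2.resize(q[90:250,120:290],None,fx=3.5,fy=3.5))
"
```

```text
t 31.3 at [ 0.5031 -0.2013  0.0927] yaw 171.1 tgt [ 0.5037 -0.2031  0.0575] SHIFT [-0.012 -0.022  0.44 ] TURN [ 0.0004 -0.0005  0.0003]
```

View pics/j.png

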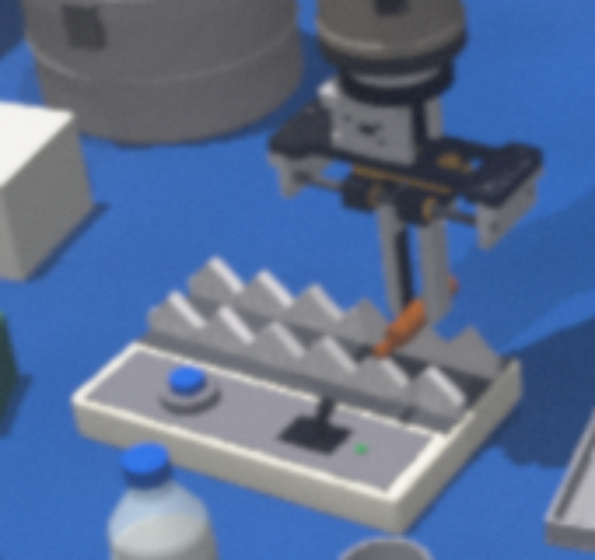

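>>> arm_command(
  moves=[
    [-0.012, -0.022, 0.1, 0, 0, 0],
    [-0.012, -0.022, 0.2, 0, 0, 0],
    [-0.012, -0.022, 0.3, 0, 0, 0],
    [-0.012, -0.022, 0.37, 0, 0, 0],
    [-0.012, -0.022, 0.43, 0, 0, 0],
    [-0.012, -0.022, 0.43, 0, 0, 0],
  ],
)

```text
time: 31.95
position: [0.5039, -0.2034, 0.0583]
ee_rot: [3.139, -0.003, 2.986]
contact_force: [0.3, 0.1, 0.7]
width: 0.188
```

>>> arm_command(
  moves=[
    [0, 0, 0.012, 0, 0, 0],
    [0, 0, 0.012, 0, 0, 0],
    [0, 0, 0.012, 0, 0, 0],
    [0, 0, 0.012, 0, 0, 0],
    [0, 0, 0.012, 0, 0, 0],
  ],
  fingers=0.28,
)

```text
time: 32.45
position: [0.504, -0.2034, 0.0575]
ee_rot: [3.139, -0.003, 2.986]
contact_force: [-0.4, -1.0, -0.5]
width: 0.361
```

>>> arm_command(
  moves=[
    [0, 0, -0.2, 0, 0, 0],
    [0, 0, -0.5, 0, 0, 0],
    [0, 0, -0.8, 0, 0, 0],
  ],
)

```text
time: 32.75
position: [0.5039, -0.2036, 0.1222]
ee_rot: [3.14, -0.003, 2.986]
contact_force: [-0.4, -0.2, -0.2]
width: 0.362
```

>>> arm_command(
  moves=[
    [0, 0.5, 0, 0, 0, 0],
    [-0.3, 1, 0, 0, 0, 0],
    [-0.3, 1, 0, 0, 0, 0],
  ],
  fingers=0.22,
)

```text
time: 33.05
position: [0.5432, -0.1228, 0.1225]
ee_rot: [3.138, -0.002, 2.993]
contact_force: [0.5, -0.0, -0.4]
width: 0.392
```

>>> arm_command(
  moves=[
    [0, 0.5, 0, 0, 0, 0],
    [0.1, 1, 0, 0, 0, 0],
    [0.1, 1, 0, 0, 0, 0],
  ],
)

```text
time: 33.35
position: [0.5473, -0.0369, 0.1225]
ee_rot: [3.136, -0.003, 2.999]
contact_force: [-0.5, -0.4, -0.5]
width: 0.391
```

```bash
cat > ck.py <<'E'
from h import *
q,e=bot.snapshot('scene'); p,d=bot.snapshot('top')
import sys
a=cv2.resize(p[235:360,390:560],None,fx=3,fy=3); b=cv2.resize(q[150:245,130:280],None,fx=4,fy=4)
o=np.zeros((760,800,3),np.uint8)[:max(a.shape[0],0)+b.shape[0]]; o[:a.shape[0],:a.shape[1]]=a[:,:800]; o[a.shape[0]:a.shape[0]+b.shape[0],:b.shape[1]]=b
cv2.imwrite('pics/%s.png'%sys.argv[1],cv2.resize(o,None,fx=.75,fy=.75))
for cam,D,off in (("top",d,0),("scene",e,0)):
    W=cloud(cam,D)
    # rail local frame from camera: peaks z>.067 non amber
    for r in bot.trace("fresh1",cam):
        m=r["pixels"]; w=W[m]; w=w[w[:,2]>.03] if np.nanmedian(w[:,2])>.04 else w[w[:,2]>.017]
        if len(w)<20: continue
        l=np.array([inv(C,YW,x) for x in w]); 
        k=np.nanmedian(w[:,2])>.04
        print(cam,round(r["p"],2),"xyz",np.round(np.nanmedian(w,0),4),("W x ends %.4f %.4f y %.4f"%(*np.percentile(l[:,0],[1,99]),np.median(l[:,1]))) if k else "")
    L=W.reshape(-1,3); L=L[~np.isnan(L[:,0])]; L=L[(abs(L[:,0]-.5)<.15)&(abs(L[:,1]+.29)<.2)&(L[:,2]>.064)&(L[:,2]<.073)]
    l=np.array([inv(C,YW,x) for x in L]); l=l[(l[:,0]<.02)&(l[:,0]>-.09)&(abs(l[:,1])<.13)]
    h=np.histogram(l[:,0],bins=np.arange(-.09,.021,.003)); print(cam,[(round(float(x)*1e3),int(n)) for x,n in zip(h[1],h[0]) if n>3])
E
python3 ck.py k
```

```text
top 0.8 xyz [0.5138 0.3478 0.026 ] 
top 0.76 xyz [ 0.5059 -0.2001  0.0699] W x ends -0.0745 0.0180 y 0.0917
top 0.74 xyz [0.4928 0.2626 0.0263] 
top 0.7 xyz [ 0.568  -0.3528  0.0578] W x ends 0.0419 0.0626 y -0.0500
top 0.67 xyz [0.487  0.2181 0.0262] 
top [(-75, 14), (-72, 14), (-69, 73), (-66, 83), (-63, 77), (-60, 49), (-57, 9), (-54, 12), (-51, 13), (-48, 15), (-45, 11), (-42, 11), (-39, 13), (-36, 15), (-33, 15), (-30, 12), (-27, 15), (-24, 8), (-21, 11), (-18, 56), (-15, 83), (-12, 84), (-9, 69), (-6, 13), (-3, 11), (0, 5), (6, 5), (9, 8), (12, 9), (15, 7)]
scene 0.75 xyz [0.5017 0.2617 0.0253] 
scene 0.73 xyz [0.5195 0.3475 0.026 ] 
scene 0.55 xyz [ 0.5133 -0.201   0.0676] W x ends -0.0736 0.0232 y 0.0920
scene 0.52 xyz [0.4912 0.2178 0.0254] 
scene 0.52 xyz [0.5326 0.2719 0.0179] 
scene [(-72, 5), (-69, 16), (-66, 20), (-63, 31), (-60, 31), (-57, 30), (-54, 11), (-51, 6), (-48, 4), (-45, 5), (-39, 5), (-33, 7), (-30, 4), (-27, 4), (-24, 4), (-21, 7), (-18, 9), (-15, 25), (-12, 29), (-9, 35), (-6, 25), (-3, 17), (0, 10), (3, 5), (6, 4), (15, 4)]
```

View pics/k.png

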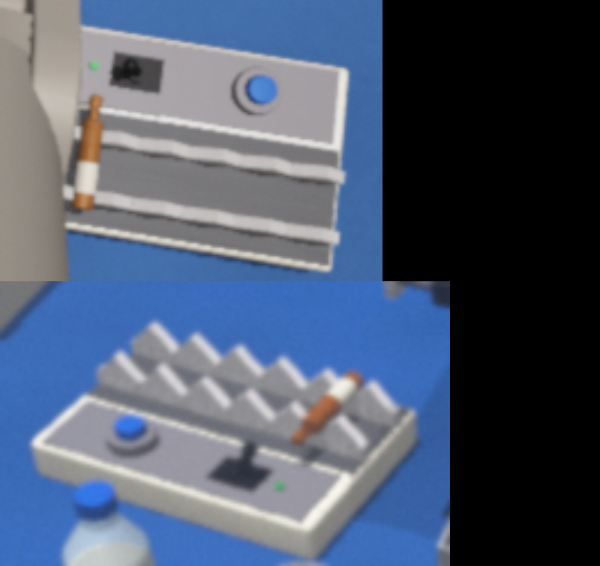

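```bash
python3 -c "
from h import *
plan((.4835,.2193),.1,168.6)"
```

```text
t 33.5 at [ 0.5472 -0.0434  0.1229] yaw 171.4 tgt [0.4835 0.2193 0.1   ] SHIFT [1.276 3.128 0.299] TURN [ 0.0006 -0.0003  0.0078]
```

>>> arm_command(
  moves=[
    [0.2, 0.5, 0, 0, 0, 0.003],
    [0.4, 1, 0.1, 0.0006, 0, 0.0078],
    [0.4, 1, 0.1, 0.0006, 0, 0.0078],
  ],
)

```text
time: 33.85
position: [0.5262, 0.0446, 0.1144]
ee_rot: [3.141, -0.004, 2.946]
contact_force: [-0.1, -0.1, -0.1]
width: 0.389
```

>>> arm_command(
  moves=[
    [0.2, 0.5, 0, 0, 0, 0],
    [0.4, 1, 0.1, 0, 0, 0],
    [0.4, 1, 0.1, 0, 0, 0],
  ],
)

```text
time: 34.15
position: [0.5093, 0.1333, 0.1058]
ee_rot: [3.141, -0.005, 2.951]
contact_force: [-0.3, -0.6, -0.3]
width: 0.388
```

>>> arm_command(
  moves=[
    [0.2, 0.5, 0, 0, 0, 0],
    [0.4, 1, 0.1, 0, 0, 0],
    [0.4, 1, 0.1, 0, 0, 0],
    [0.4, 1, 0.1, 0, 0, 0],
  ],
)

```text
time: 34.55
position: [0.4932, 0.2172, 0.0978]
ee_rot: [3.141, -0.005, 2.952]
contact_force: [0.9, -0.9, 0.5]
width: 0.387
```

```bash
python3 -c "
from h import *
plan((.4835,.2193),.0125,168.6)"
```

```text
t 34.5 at [0.4932 0.2172 0.0978] yaw 169.1 tgt [0.4835 0.2193 0.0125] SHIFT [0.119 0.003 1.067] TURN [ 0.     -0.0008  0.0014]
```

>>> arm_command(
  moves=[
    [0.119, 0.005, 0.1, 0, -0.001, 0.0014],
    [0.119, 0.005, 0.4, 0, -0.001, 0.0014],
    [0.119, 0.005, 0.7, 0, -0.001, 0.0014],
    [0.119, 0.005, 0.85, 0, -0.001, 0.0014],
    [0.119, 0.005, 0.85, 0, -0.001, 0.0014],
  ],
)

```text
time: 35.05
position: [0.4827, 0.2178, 0.0285]
ee_rot: [-3.14, -0.0, 2.941]
contact_force: [-0.0, -0.5, 0.6]
width: 0.387
```

```bash
python3 -c "
from h import *
plan((.4835,.2193),.0125,168.6)"
```

```text
t 35.0 at [0.4827 0.2178 0.0285] yaw 168.5 tgt [0.4835 0.2193 0.0125] SHIFT [-0.006  0.021  0.2  ] TURN [-0.0003 -0.     -0.0002]
```

>>> arm_command(
  moves=[
    [-0.006, 0.02, 0.07, 0, 0, 0],
    [-0.006, 0.02, 0.14, 0, 0, 0],
    [-0.006, 0.02, 0.19, 0, 0, 0],
    [-0.006, 0.02, 0.19, 0, 0, 0],
  ],
)

```text
time: 35.45
position: [0.4834, 0.2192, 0.0131]
ee_rot: [-3.139, -0.0, 2.941]
contact_force: [1.1, 0.3, -0.2]
width: 0.392
```

>>> arm_command(
  moves=[
    [0, 0, 0, 0, 0, 0],
    [0, 0, 0, 0, 0, 0],
    [0, 0, 0, 0, 0, 0],
    [0, 0, 0, 0, 0, 0],
    [0, 0, 0, 0, 0, 0],
  ],
  fingers=1,
)

```text
time: 35.95
position: [0.4836, 0.2193, 0.0133]
ee_rot: [-3.14, -0.0, 2.941]
contact_force: [0.1, -0.5, 2.8]
width: 0.185
```

>>> arm_command(
  moves=[
    [0, 0, -0.2, 0, 0, 0],
    [0, 0, -0.5, 0, 0, 0],
    [0, 0, -1, 0, 0, 0],
    [0, 0, -1, 0, 0, 0],
  ],
)

```text
time: 36.35
position: [0.4858, 0.2204, 0.0972]
ee_rot: [3.139, 0.004, 2.941]
contact_force: [-0.0, -0.9, -0.5]
width: 0.182
```

>>> arm_command(
  moves=[
    [-0.1, -0.5, -0.3, 0, 0, -0.003],
    [-0.2, -1, -0.3, 0, 0, -0.007],
    [-0.2, -1, -0.3, 0, 0, -0.007],
  ],
)

```text
time: 36.65
position: [0.4855, 0.1339, 0.1216]
ee_rot: [3.14, 0.005, 2.98]
contact_force: [-1.6, 0.3, -0.7]
width: 0.187
```

```bash
python3 -c "
from h import *
plan(w2(C,YW,(-.035,0)),.12,171)"
```

```text
t 36.6 at [0.4855 0.1339 0.1216] yaw 170.8 tgt [ 0.4899 -0.29    0.12  ] SHIFT [-0.906 -5.222  0.013] TURN [ 0.0003  0.0007 -0.0007]
```

>>> arm_command(
  moves=[
    [-0.1, -0.5, 0, 0, 0, 0],
    [-0.2, -1, 0, 0, 0.001, -0.001],
    [-0.2, -1, 0, 0, 0.001, -0.001],
  ],
)

```text
time: 36.95
position: [0.4882, 0.0475, 0.1214]
ee_rot: [3.14, -0.002, 2.981]
contact_force: [0.4, 0.1, -0.0]
width: 0.187
```

>>> arm_command(
  moves=[
    [-0.1, -0.5, 0, 0, 0, 0],
    [-0.2, -1, 0, 0, 0, 0],
    [-0.2, -1, 0, 0, 0, 0],
  ],
)

```text
time: 37.25
position: [0.4909, -0.0385, 0.1211]
ee_rot: [-3.142, -0.001, 2.975]
contact_force: [0.6, 0.7, -0.8]
width: 0.184
```

>>> arm_command(
  moves=[
    [-0.1, -0.5, 0, 0, 0, 0],
    [-0.2, -1, 0, 0, 0, -0.001],
    [-0.2, -1, 0, 0, 0, -0.001],
  ],
)

```text
time: 37.55
position: [0.4933, -0.1243, 0.121]
ee_rot: [-3.14, -0.001, 2.977]
contact_force: [0.7, 0.5, -0.4]
width: 0.185
```

>>> arm_command(
  moves=[
    [-0.1, -0.5, 0, 0, 0, 0],
    [-0.2, -1, 0, 0, 0, -0.001],
    [-0.2, -1, 0, 0, 0, -0.001],
  ],
)

```text
time: 37.85
position: [0.4957, -0.2099, 0.121]
ee_rot: [-3.138, -0.0, 2.978]
contact_force: [-0.2, 0.7, -0.9]
width: 0.186
```

>>> arm_command(
  moves=[
    [0, -0.5, 0, 0, 0, 0],
    [0, -0.8, 0, 0, 0, -0.001],
    [0, -0.8, 0, 0, 0, -0.001],
    [0, -0.8, 0, 0, 0, -0.001],
  ],
)

```text
time: 38.25
position: [0.4855, -0.272, 0.1208]
ee_rot: [-3.139, -0.001, 2.985]
contact_force: [0.5, 1.0, -0.9]
width: 0.187
```

```bash
python3 -c "
from h import *
plan(w2(C,YW,(-.035,0)),.057,171)"
```

```text
t 38.2 at [ 0.4855 -0.272   0.1208] yaw 171.0 tgt [ 0.4899 -0.29    0.057 ] SHIFT [-0.091 -0.211  0.798] TURN [-0.0004 -0.0001  0.    ]
```

>>> arm_command(
  moves=[
    [-0.09, -0.21, 0, 0, 0, 0],
    [-0.09, -0.21, 0.1, 0, 0, 0],
    [-0.09, -0.21, 0.3, 0, 0, 0],
    [-0.09, -0.21, 0.4, 0, 0, 0],
    [-0.09, -0.21, 0.4, 0, 0, 0],
  ],
)

```text
time: 38.75
position: [0.4894, -0.2882, 0.0875]
ee_rot: [-3.14, -0.003, 2.986]
contact_force: [0.0, -0.3, -0.2]
width: 0.187
```

```bash
python3 -c "
from h import *
plan(w2(C,YW,(-.035,0)),.057,171)"
```

```text
t 38.8 at [ 0.4894 -0.2882  0.0875] yaw 171.1 tgt [ 0.4899 -0.29    0.057 ] SHIFT [-0.011 -0.021  0.381] TURN [-0.0003 -0.0005  0.0002]
```

>>> arm_command(
  moves=[
    [-0.01, -0.02, 0.1, 0, 0, 0],
    [-0.01, -0.02, 0.2, 0, 0, 0],
    [-0.01, -0.02, 0.28, 0, 0, 0],
    [-0.01, -0.02, 0.34, 0, 0, 0],
    [-0.01, -0.02, 0.38, 0, 0, 0],
    [-0.01, -0.02, 0.38, 0, 0, 0],
  ],
)

```text
time: 39.35
position: [0.4899, -0.2898, 0.0568]
ee_rot: [-3.14, -0.003, 2.986]
contact_force: [0.3, 0.2, -0.8]
width: 0.184
```

>>> arm_command(
  moves=[
    [0, 0, 0, 0, 0, 0],
    [0, 0, 0, 0, 0, 0],
    [0, 0, 0, 0, 0, 0],
    [0, 0, 0, 0, 0, 0],
    [0, 0, 0, 0, 0, 0],
  ],
  fingers=0.28,
)

```text
time: 39.85
position: [0.4899, -0.2898, 0.0569]
ee_rot: [-3.14, -0.003, 2.985]
contact_force: [-0.5, -0.7, -0.4]
width: 0.361
```

>>> arm_command(
  moves=[
    [0, 0, -0.2, 0, 0, 0],
    [0, 0, -0.5, 0, 0, 0],
    [0, 0, -0.8, 0, 0, 0],
  ],
)

```text
time: 40.15
position: [0.4898, -0.2898, 0.1214]
ee_rot: [-3.14, -0.004, 2.985]
contact_force: [1.0, -0.7, -0.5]
width: 0.364
```

>>> arm_command(
  moves=[
    [0, 0.5, 0, 0, 0, 0],
    [0, 1, 0, 0, 0, 0],
    [0, 1, 0, 0, 0, 0],
  ],
  fingers=0.22,
)

```text
time: 40.45
position: [0.5034, -0.2056, 0.1212]
ee_rot: [3.141, -0.004, 2.991]
contact_force: [0.6, -0.3, -0.4]
width: 0.391
```

>>> arm_command(
  moves=[
    [0, 0.5, 0, 0, 0, 0],
    [0, 1, 0, 0, 0, 0],
    [0, 1, 0, 0, 0, 0],
  ],
)

```text
time: 40.75
position: [0.5163, -0.1215, 0.121]
ee_rot: [3.14, -0.004, 2.997]
contact_force: [-0.6, 0.1, 0.4]
width: 0.389
```

>>> arm_command(
  moves=[
    [0, 0.5, 0, 0, 0, 0],
    [0, 1, 0, 0, 0, 0],
    [0, 1, 0, 0, 0, 0],
  ],
)

```text
time: 41.05
position: [0.5287, -0.0378, 0.1211]
ee_rot: [3.139, -0.005, 3.003]
contact_force: [0.6, -0.8, -0.0]
width: 0.388
```

>>> arm_command(
  moves=[
    [0, 0.5, 0, 0, 0, 0],
    [0, 1, 0, 0, 0, 0],
    [0, 1, 0, 0, 0, 0],
  ],
)

```text
time: 41.35
position: [0.5404, 0.0459, 0.1211]
ee_rot: [3.138, -0.005, 3.008]
contact_force: [-1.0, 0.2, 0.5]
width: 0.392
```

```bash
python3 ck.py l; python3 -c "
from h import *
plan((.4922,.2635),.1,168.6)"
```

```text
top 0.87 xyz [ 0.4932 -0.2863  0.0699] W x ends -0.0739 0.0203 y 0.0046
top 0.87 xyz [0.4928 0.2625 0.0262] 
top 0.76 xyz [ 0.5074 -0.2003  0.0695] W x ends -0.0744 0.0204 y 0.0914
top 0.72 xyz [0.5117 0.348  0.0261] 
top 0.45 xyz [0.7365 0.0041 0.02  ] 
top [(-75, 26), (-72, 27), (-69, 93), (-66, 112), (-63, 96), (-60, 73), (-57, 26), (-54, 28), (-51, 29), (-48, 25), (-45, 30), (-42, 23), (-39, 23), (-36, 25), (-33, 24), (-30, 29), (-27, 27), (-24, 25), (-21, 28), (-18, 79), (-15, 98), (-12, 102), (-9, 95), (-6, 28), (-3, 26), (0, 10), (3, 12), (6, 12), (9, 10), (12, 15), (15, 18)]
scene 0.77 xyz [0.5055 0.2614 0.0253] 
scene 0.68 xyz [0.5196 0.347  0.0252] 
scene 0.63 xyz [0.5344 0.2677 0.0179] 
scene 0.52 xyz [ 0.521  -0.2009  0.0674] W x ends -0.0692 0.0252 y 0.0918
scene 0.47 xyz [ 0.4988 -0.2869  0.0682] W x ends -0.0686 0.0245 y 0.0046
scene [(-72, 10), (-69, 20), (-66, 26), (-63, 33), (-60, 31), (-57, 42), (-54, 15), (-51, 14), (-48, 10), (-45, 6), (-42, 9), (-39, 9), (-36, 15), (-33, 8), (-30, 5), (-27, 9), (-24, 10), (-21, 7), (-18, 17), (-15, 32), (-12, 32), (-9, 44), (-6, 34), (-3, 32), (0, 21), (3, 7), (6, 7), (12, 4), (15, 6)]
 t 41.5 at [0.5396 0.0398 0.1213] yaw 172.0 tgt [0.4922 0.2635 0.1   ] SHIFT [0.977 2.685 0.277] TURN [ 0.0004 -0.0007  0.0093]
```

View pics/l.png

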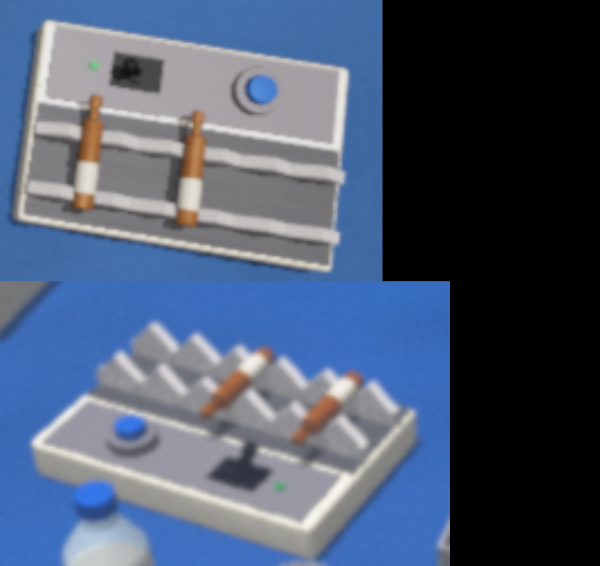

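>>> arm_command(
  moves=[
    [0.2, 0.5, 0, 0, 0, 0.005],
    [0.4, 1, 0.1, 0.0004, -0.001, 0.0093],
    [0.4, 1, 0.1, 0.0004, -0.001, 0.0093],
  ],
)

```text
time: 41.85
position: [0.5176, 0.1274, 0.1128]
ee_rot: [3.141, 0.0, 2.946]
contact_force: [0.0, -0.5, 0.5]
width: 0.388
```

>>> arm_command(
  moves=[
    [0.2, 0.5, 0, 0, 0, 0],
    [0.4, 1, 0.1, 0, 0, 0],
    [0.4, 1, 0.1, 0, 0, 0],
    [0.4, 1, 0.1, 0, 0, 0],
  ],
)

```text
time: 42.25
position: [0.5018, 0.2112, 0.1047]
ee_rot: [-3.141, -0.0, 2.947]
contact_force: [0.1, -0.9, -0.2]
width: 0.388
```

```bash
python3 -c "
from h import *
plan((.4922,.263),.0125,168.6)"
```

```text
t 42.2 at [0.5018 0.2112 0.1047] yaw 168.8 tgt [0.4922 0.263  0.0125] SHIFT [0.243 0.612 1.152] TURN [-0.     -0.      0.0006]
```

>>> arm_command(
  moves=[
    [0.12, 0.3, 0, 0, 0, 0],
    [0.243, 0.612, 0, 0, 0, 0.0006],
    [0.243, 0.612, 0.3, 0, 0, 0.0006],
    [0.243, 0.612, 0.6, 0, 0, 0.0006],
    [0.243, 0.612, 0.9, 0, 0, 0.0006],
    [0.243, 0.612, 0.9, 0, 0, 0.0006],
  ],
)

```text
time: 42.85
position: [0.4917, 0.2598, 0.0306]
ee_rot: [-3.138, -0.002, 2.94]
contact_force: [0.7, -1.1, 0.2]
width: 0.388
```

```bash
python3 -c "
from h import *
plan((.4922,.263),.0125,168.6)"
```

```text
t 42.9 at [0.4917 0.2598 0.0306] yaw 168.5 tgt [0.4922 0.263  0.0125] SHIFT [0.001 0.041 0.226] TURN [-0.0006 -0.0003 -0.0004]
```

>>> arm_command(
  moves=[
    [0, 0.04, 0.03, -0.0006, 0, 0],
    [0, 0.04, 0.12, -0.0006, 0, 0],
    [0, 0.04, 0.22, -0.0006, 0, 0],
    [0, 0.04, 0.22, -0.0006, 0, 0],
  ],
)

```text
time: 43.25
position: [0.492, 0.2626, 0.0124]
ee_rot: [-3.141, -0.003, 2.94]
contact_force: [-0.4, 0.6, 0.8]
width: 0.392
```

>>> arm_command(
  moves=[
    [0, 0, 0, 0, 0, 0],
    [0, 0, 0, 0, 0, 0],
    [0, 0, 0, 0, 0, 0],
    [0, 0, 0, 0, 0, 0],
    [0, 0, 0, 0, 0, 0],
  ],
  fingers=1,
)

```text
time: 43.75
position: [0.4922, 0.2628, 0.0127]
ee_rot: [-3.141, -0.002, 2.94]
contact_force: [-0.8, -0.2, 3.4]
width: 0.185
```

>>> arm_command(
  moves=[
    [0, 0, -0.2, 0, 0, 0],
    [0, 0, -0.5, 0, 0, 0],
    [0, 0, -1, 0, 0, 0],
    [0, 0, -1, 0, 0, 0],
  ],
)

```text
time: 44.15
position: [0.4945, 0.2638, 0.0968]
ee_rot: [3.137, 0.002, 2.94]
contact_force: [-0.0, -0.2, -0.1]
width: 0.187
```

>>> arm_command(
  moves=[
    [-0.1, -0.5, -0.3, 0, 0, -0.003],
    [-0.2, -1, -0.3, 0, 0, -0.007],
    [-0.2, -1, -0.3, 0, 0, -0.007],
  ],
)

```text
time: 44.45
position: [0.4943, 0.1772, 0.121]
ee_rot: [3.138, 0.002, 2.979]
contact_force: [-0.6, 0.6, 0.2]
width: 0.188
```

```bash
python3 -c "
from h import *
plan(w2(C,YW,(-.037,-.088)),.12,171)"
```

```text
t 44.5 at [0.4943 0.1772 0.121 ] yaw 170.7 tgt [ 0.4742 -0.3766  0.12  ] SHIFT [-0.87  -6.873 -0.013] TURN [ 0.0006  0.0004 -0.0008]
```

>>> arm_command(
  moves=[
    [-0.05, -0.5, 0, 0, 0, 0],
    [-0.12, -1, 0, 0.0006, 0, -0.001],
    [-0.12, -1, 0, 0.0006, 0, -0.001],
  ],
)

```text
time: 44.75
position: [0.4904, 0.092, 0.1204]
ee_rot: [-3.141, 0.002, 2.98]
contact_force: [0.4, 0.6, -0.4]
width: 0.189
```

>>> arm_command(
  moves=[
    [-0.05, -0.5, 0, 0, 0, 0],
    [-0.12, -1, 0, 0, 0, -0.001],
    [-0.12, -1, 0, 0, 0, -0.001],
  ],
)

```text
time: 45.05
position: [0.4865, 0.0072, 0.1204]
ee_rot: [-3.14, 0.002, 2.981]
contact_force: [-0.3, 0.7, -1.0]
width: 0.188
```

>>> arm_command(
  moves=[
    [-0.05, -0.5, 0, 0, 0, 0],
    [-0.12, -1, 0, 0, 0, -0.001],
    [-0.12, -1, 0, 0, 0, -0.001],
  ],
)

```text
time: 45.35
position: [0.4829, -0.0772, 0.1205]
ee_rot: [-3.139, 0.003, 2.982]
contact_force: [-0.4, 0.5, 0.2]
width: 0.186
```

>>> arm_command(
  moves=[
    [-0.05, -0.5, 0, 0, 0, 0],
    [-0.12, -1, 0, 0, 0, -0.001],
    [-0.12, -1, 0, 0, 0, -0.001],
  ],
)

```text
time: 45.65
position: [0.4794, -0.1615, 0.1207]
ee_rot: [-3.137, 0.003, 2.984]
contact_force: [-0.2, -0.3, -0.8]
width: 0.185
```

>>> arm_command(
  moves=[
    [-0.05, -0.5, 0, 0, 0, 0],
    [-0.12, -1, 0, 0, 0, -0.001],
    [-0.12, -1, 0, 0, 0, -0.001],
  ],
)

```text
time: 45.95
position: [0.4762, -0.2458, 0.1211]
ee_rot: [-3.136, 0.004, 2.986]
contact_force: [0.3, -0.2, 0.0]
width: 0.18
```

```bash
python3 -c "
from h import *
plan(w2(C,YW,(-.037,-.088)),.12,171); print(bot.state()['width'])"
```

```text
t 46.0 at [ 0.4762 -0.2458  0.1211] yaw 171.1 tgt [ 0.4742 -0.3766  0.12  ] SHIFT [-0.229 -1.619  0.024] TURN [-0.001   0.0006  0.0002]
0.18045994735737578
```

>>> arm_command(
  moves=[
    [-0.1, -0.5, 0, 0, 0, 0],
    [-0.18, -1, 0, -0.001, 0.0006, 0],
    [-0.18, -1, 0, -0.001, 0.0006, 0],
  ],
)

```text
time: 46.25
position: [0.4779, -0.3309, 0.1215]
ee_rot: [-3.14, 0.0, 2.982]
contact_force: [-0.3, -0.2, -1.0]
width: 0.187
```

>>> arm_command(
  moves=[
    [0, -0.4, 0, 0, 0, 0],
    [-0.05, -0.6, 0.1, 0, 0, 0],
    [-0.05, -0.55, 0.35, 0, 0, 0],
    [-0.05, -0.55, 0.4, 0, 0, 0],
    [-0.05, -0.55, 0.4, 0, 0, 0],
  ],
)

```text
time: 46.75
position: [0.4751, -0.3732, 0.0888]
ee_rot: [-3.141, -0.002, 2.983]
contact_force: [0.4, -0.7, -0.5]
width: 0.186
```

```bash
python3 -c "
from h import *
plan(w2(C,YW,(-.037,-.088)),.0565,171); print(bot.state()['width'])"
```

```text
t 46.8 at [ 0.4751 -0.3732  0.0888] yaw 170.9 tgt [ 0.4742 -0.3766  0.0565] SHIFT [ 0.004 -0.044  0.403] TURN [-0.0001 -0.0003 -0.0002]
0.18588467117285218
```

>>> arm_command(
  moves=[
    [0.004, -0.044, 0.05, 0, 0, 0],
    [0.004, -0.044, 0.15, 0, 0, 0],
    [0.004, -0.044, 0.25, 0, 0, 0],
    [0.004, -0.044, 0.33, 0, 0, 0],
    [0.004, -0.044, 0.4, 0, 0, 0],
    [0.004, -0.044, 0.4, 0, 0, 0],
  ],
)

```text
time: 47.35
position: [0.4741, -0.3765, 0.0561]
ee_rot: [-3.141, -0.002, 2.983]
contact_force: [-0.1, -0.1, -0.4]
width: 0.184
```

>>> arm_command(
  moves=[
    [0, 0, 0, 0, 0, 0],
    [0, 0, 0, 0, 0, 0],
    [0, 0, 0, 0, 0, 0],
    [0, 0, 0, 0, 0, 0],
    [0, 0, 0, 0, 0, 0],
  ],
  fingers=0.28,
)

```text
time: 47.85
position: [0.4741, -0.3765, 0.0562]
ee_rot: [-3.141, -0.002, 2.983]
contact_force: [-0.0, -0.1, -0.1]
width: 0.358
```

>>> arm_command(
  moves=[
    [0, 0, -0.2, 0, 0, 0],
    [0, 0, -0.5, 0, 0, 0],
    [0, 0, -0.8, 0, 0, 0],
  ],
)

```text
time: 48.15
position: [0.4741, -0.3767, 0.1219]
ee_rot: [-3.141, -0.002, 2.983]
contact_force: [0.9, 0.7, 0.4]
width: 0.359
```

>>> arm_command(
  moves=[
    [0, 0.5, 0, 0, 0, 0],
    [0.05, 1, 0, 0, 0, 0],
    [0.05, 1, 0, 0, 0, 0],
  ],
  fingers=0.22,
)

```text
time: 48.45
position: [0.484, -0.2921, 0.1228]
ee_rot: [3.14, -0.002, 2.988]
contact_force: [0.2, 0.4, -0.7]
width: 0.392
```

>>> arm_command(
  moves=[
    [0, 0.5, 0, 0, 0, 0],
    [0.05, 1, 0, 0, 0, 0],
    [0.05, 1, 0, 0, 0, 0],
  ],
)

```text
time: 48.75
position: [0.4932, -0.2078, 0.1236]
ee_rot: [3.138, -0.002, 2.993]
contact_force: [0.3, 0.7, 0.2]
width: 0.388
```

>>> arm_command(
  moves=[
    [0, 0.5, 0, 0, 0, 0],
    [0.05, 1, 0, 0, 0, 0],
    [0.05, 1, 0, 0, 0, 0],
  ],
)

```text
time: 49.05
position: [0.5019, -0.1237, 0.1246]
ee_rot: [3.136, -0.002, 2.998]
contact_force: [-0.2, -0.5, 0.5]
width: 0.391
```

>>> arm_command(
  moves=[
    [0, 0.5, 0, 0, 0, 0],
    [0.05, 1, 0, 0, 0, 0],
    [0.05, 1, 0, 0, 0, 0],
  ],
)

```text
time: 49.35
position: [0.5101, -0.04, 0.1257]
ee_rot: [3.135, -0.001, 3.003]
contact_force: [0.3, 0.5, -1.0]
width: 0.393
```

>>> arm_command(
  moves=[
    [0, 0.5, 0, 0, 0, 0],
    [0.05, 1, 0, 0, 0, 0],
    [0.05, 1, 0, 0, 0, 0],
  ],
)

```text
time: 49.65
position: [0.5179, 0.0436, 0.1269]
ee_rot: [3.134, -0.001, 3.008]
contact_force: [0.2, -1.3, 0.8]
width: 0.391
```

```bash
python3 ck.py m; python3 -c "
from h import *
plan((.5096,.3495),.1,168.6)"
```

```text
top 0.93 xyz [ 0.4932 -0.2862  0.0701] W x ends -0.0731 0.0178 y 0.0043
top 0.86 xyz [0.5119 0.3477 0.0263] 
top 0.81 xyz [ 0.4769 -0.3726  0.0703] W x ends -0.0767 0.0168 y -0.0834
top 0.68 xyz [ 0.5061 -0.2002  0.0698] W x ends -0.0747 0.0193 y 0.0915
top 0.61 xyz [ 0.5254 -0.2867  0.0376] 
top [(-78, 12), (-75, 39), (-72, 42), (-69, 107), (-66, 124), (-63, 121), (-60, 81), (-57, 39), (-54, 39), (-51, 35), (-48, 38), (-45, 40), (-42, 37), (-39, 36), (-36, 41), (-33, 37), (-30, 40), (-27, 39), (-24, 34), (-21, 39), (-18, 90), (-15, 128), (-12, 113), (-9, 103), (-6, 38), (-3, 33), (0, 18), (3, 14), (6, 19), (9, 21), (12, 24), (15, 24)]
scene 0.75 xyz [ 0.5064 -0.2891  0.0667] W x ends -0.0673 0.0250 y 0.0036
scene 0.71 xyz [ 0.522  -0.2008  0.0676] W x ends -0.0663 0.0232 y 0.0923
scene 0.71 xyz [0.5216 0.3468 0.0247] 
scene 0.59 xyz [ 0.4851 -0.3741  0.0674] W x ends -0.0705 0.0222 y -0.0838
scene [(-75, 7), (-72, 12), (-69, 18), (-66, 24), (-63, 48), (-60, 30), (-57, 54), (-54, 20), (-51, 13), (-48, 7), (-45, 16), (-42, 16), (-39, 14), (-36, 15), (-33, 16), (-30, 12), (-27, 15), (-24, 14), (-21, 12), (-18, 18), (-15, 34), (-12, 34), (-9, 40), (-6, 47), (-3, 27), (0, 19), (3, 20), (6, 6), (9, 7), (12, 4), (15, 8)]
 t 49.9 at [0.5173 0.038  0.1267] yaw 172.0 tgt [0.5096 0.3495 0.1   ] SHIFT [0.64  3.839 0.358] TURN [ 0.001  -0.0001  0.0093]
```

View pics/m.png

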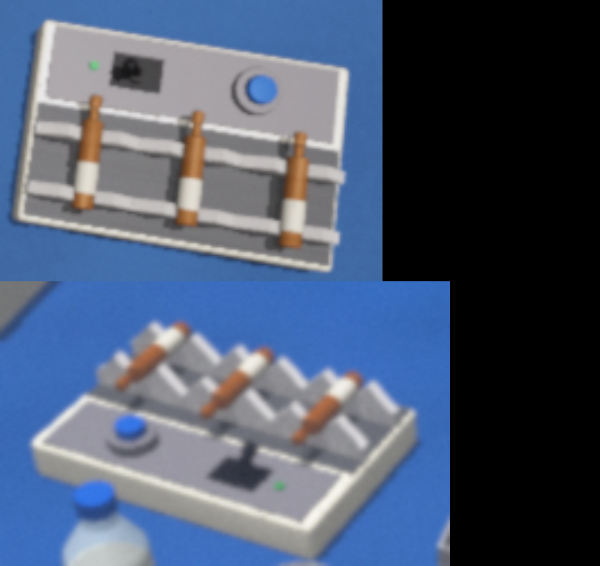

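>>> arm_command(
  moves=[
    [0.1, 0.5, 0, 0, 0, 0.005],
    [0.15, 0.98, 0.1, 0.001, 0, 0.0093],
    [0.15, 0.98, 0.1, 0.001, 0, 0.0093],
  ],
)

```text
time: 50.15
position: [0.5164, 0.1206, 0.1186]
ee_rot: [3.141, -0.001, 2.946]
contact_force: [-0.7, -0.6, -1.0]
width: 0.39
```

>>> arm_command(
  moves=[
    [0.1, 0.5, 0, 0, 0, 0],
    [0.2, 1, 0.1, 0, 0, 0],
    [0.2, 1, 0.1, 0, 0, 0],
  ],
)

```text
time: 50.45
position: [0.516, 0.2059, 0.11]
ee_rot: [3.141, -0.002, 2.95]
contact_force: [0.5, 0.2, 0.3]
width: 0.39
```

>>> arm_command(
  moves=[
    [0.1, 0.5, 0, 0, 0, 0],
    [0.2, 1, 0.1, 0, 0, 0],
    [0.2, 1, 0.1, 0, 0, 0],
    [0.2, 1, 0.1, 0, 0, 0],
  ],
)

```text
time: 50.85
position: [0.5159, 0.2862, 0.1018]
ee_rot: [-3.141, -0.002, 2.95]
contact_force: [0.2, -1.4, 0.2]
width: 0.393
```

```bash
python3 -c "
from h import *
plan((.5098,.349),.0125,168.6)"
```

```text
t 50.9 at [0.5159 0.2862 0.1018] yaw 169.0 tgt [0.5098 0.349  0.0125] SHIFT [0.222 0.757 1.116] TURN [-0.0001 -0.0003  0.0011]
```

>>> arm_command(
  moves=[
    [0.12, 0.4, 0, 0, 0, 0],
    [0.222, 0.757, 0, 0, 0, 0.001],
    [0.222, 0.757, 0.2, 0, 0, 0.001],
    [0.222, 0.757, 0.5, 0, 0, 0.001],
    [0.222, 0.757, 0.85, 0, 0, 0.001],
    [0.222, 0.757, 0.85, 0, 0, 0.001],
  ],
)

```text
time: 51.45
position: [0.5091, 0.3453, 0.0311]
ee_rot: [-3.137, -0.004, 2.941]
contact_force: [0.1, -0.5, 0.1]
width: 0.39
```

```bash
python3 -c "
from h import *
plan((.5098,.349),.0125,168.6)"
```

```text
t 51.5 at [0.5091 0.3453 0.0311] yaw 168.5 tgt [0.5098 0.349  0.0125] SHIFT [-0.     0.049  0.232] TURN [-0.0008 -0.0007 -0.0002]
```

>>> arm_command(
  moves=[
    [0, 0.05, 0, -0.001, -0.001, 0],
    [0, 0.05, 0.12, -0.001, -0.001, 0],
    [0, 0.05, 0.225, -0.001, -0.001, 0],
    [0, 0.05, 0.225, -0.001, -0.001, 0],
  ],
)

```text
time: 51.85
position: [0.5094, 0.3488, 0.0124]
ee_rot: [3.141, 0.001, 2.941]
contact_force: [-0.2, 0.7, -1.7]
width: 0.387
```

>>> arm_command(
  moves=[
    [0, 0, 0, 0, 0, 0],
    [0, 0, 0, 0, 0, 0],
    [0, 0, 0, 0, 0, 0],
    [0, 0, 0, 0, 0, 0],
    [0, 0, 0, 0, 0, 0],
  ],
  fingers=1,
)

```text
time: 52.35
position: [0.5096, 0.3489, 0.0126]
ee_rot: [3.141, 0.001, 2.941]
contact_force: [-0.3, -0.5, 3.6]
width: 0.184
```

>>> arm_command(
  moves=[
    [0, 0, -0.2, 0, 0, 0],
    [0, 0, -0.5, 0, 0, 0],
    [0, 0, -1, 0, 0, 0],
    [0, 0, -1, 0, 0, 0],
  ],
)

```text
time: 52.75
position: [0.5118, 0.3502, 0.0982]
ee_rot: [3.135, 0.006, 2.941]
contact_force: [0.3, 0.5, 0.4]
width: 0.185
```

>>> arm_command(
  moves=[
    [-0.1, -0.5, -0.3, 0, 0, -0.003],
    [-0.2, -1, -0.3, 0, 0, -0.007],
    [-0.2, -1, -0.3, 0, 0, -0.007],
  ],
)

```text
time: 53.05
position: [0.5122, 0.2631, 0.1234]
ee_rot: [3.135, 0.007, 2.98]
contact_force: [-0.4, -0.7, 0.5]
width: 0.186
```

```bash
python3 -c "
from h import *
plan(w2(C,YW,(-.0365,-.044)),.12,171)"
```

```text
t 53.0 at [0.5122 0.2631 0.1234] yaw 170.7 tgt [ 0.4816 -0.3332  0.12  ] SHIFT [-8.240e-01 -7.418e+00  1.000e-03] TURN [ 0.001   0.0011 -0.0008]
```

>>> arm_command(
  moves=[
    [-0.05, -0.5, 0, 0, 0, 0],
    [-0.12, -1, 0, 0.001, 0.001, -0.001],
    [-0.12, -1, 0, 0.001, 0.001, -0.001],
  ],
)

```text
time: 53.35
position: [0.5089, 0.1775, 0.1236]
ee_rot: [-3.141, 0.001, 2.98]
contact_force: [-0.5, 0.5, 0.2]
width: 0.184
```

>>> arm_command(
  moves=[
    [-0.05, -0.5, 0, 0, 0, 0],
    [-0.12, -1, 0, 0, 0, -0.001],
    [-0.12, -1, 0, 0, 0, -0.001],
  ],
)

```text
time: 53.65
position: [0.5053, 0.0923, 0.1243]
ee_rot: [-3.14, 0.001, 2.981]
contact_force: [-0.1, 0.9, -0.2]
width: 0.186
```

>>> arm_command(
  moves=[
    [-0.05, -0.5, 0, 0, 0, 0],
    [-0.12, -1, 0, 0, 0, -0.001],
    [-0.12, -1, 0, 0, 0, -0.001],
  ],
)

```text
time: 53.95
position: [0.5017, 0.0074, 0.125]
ee_rot: [-3.14, 0.001, 2.981]
contact_force: [-0.1, 1.5, -0.2]
width: 0.19
```

>>> arm_command(
  moves=[
    [-0.05, -0.5, 0, 0, 0, 0],
    [-0.12, -1, 0, 0, 0, -0.001],
    [-0.12, -1, 0, 0, 0, -0.001],
  ],
)

```text
time: 54.25
position: [0.4983, -0.0774, 0.1258]
ee_rot: [-3.139, 0.002, 2.982]
contact_force: [0.6, 0.5, -0.3]
width: 0.19
```

>>> arm_command(
  moves=[
    [-0.05, -0.5, 0, 0, 0, 0],
    [-0.12, -1, 0, 0, 0, -0.001],
    [-0.12, -1, 0, 0, 0, -0.001],
  ],
)

```text
time: 54.55
position: [0.4949, -0.1619, 0.1266]
ee_rot: [-3.137, 0.003, 2.983]
contact_force: [0.2, 0.6, 0.1]
width: 0.19
```

```bash
python3 -c "
from h import *
plan(w2(C,YW,(-.0365,.044)),.12,171); print(bot.state()['width'])"
```

```text
t 54.5 at [ 0.4949 -0.1619  0.1266] yaw 170.9 tgt [ 0.4953 -0.2463  0.12  ] SHIFT [-0.172 -1.04   0.088] TURN [-0.0007  0.0006 -0.0002]
0.18951127456058073
```

>>> arm_command(
  moves=[
    [-0.1, -0.5, 0, 0, 0, 0],
    [-0.17, -1, 0.05, -0.0007, 0.0006, 0],
    [-0.17, -1, 0.1, -0.0007, 0.0006, 0],
    [-0.17, -1, 0.35, -0.0007, 0.0006, 0],
    [-0.17, -1, 0.4, -0.0007, 0.0006, 0],
    [-0.17, -1, 0.4, -0.0007, 0.0006, 0],
  ],
)

```text
time: 55.15
position: [0.4958, -0.2421, 0.0946]
ee_rot: [3.141, -0.002, 2.984]
contact_force: [-1.0, 0.3, -0.3]
width: 0.186
```

```bash
python3 -c "
from h import *
plan(w2(C,YW,(-.0365,.044)),.0565,171); print(bot.state()['width'])"
```

```text
t 55.1 at [ 0.4958 -0.2421  0.0946] yaw 171.0 tgt [ 0.4953 -0.2463  0.0565] SHIFT [-0.003 -0.053  0.477] TURN [ 0.0001 -0.0003 -0.0001]
0.18593626425037138
```

>>> arm_command(
  moves=[
    [0, -0.053, 0.05, 0, 0, 0],
    [0, -0.053, 0.15, 0, 0, 0],
    [0, -0.053, 0.25, 0, 0, 0],
    [0, -0.053, 0.35, 0, 0, 0],
    [0, -0.053, 0.42, 0, 0, 0],
    [0, -0.053, 0.475, 0, 0, 0],
    [0, -0.053, 0.475, 0, 0, 0],
  ],
)

```text
time: 55.85
position: [0.495, -0.2461, 0.0561]
ee_rot: [3.141, -0.002, 2.984]
contact_force: [-0.1, 0.0, 0.3]
width: 0.183
```

>>> arm_command(
  moves=[
    [0, 0, 0, 0, 0, 0],
    [0, 0, 0, 0, 0, 0],
    [0, 0, 0, 0, 0, 0],
    [0, 0, 0, 0, 0, 0],
    [0, 0, 0, 0, 0, 0],
  ],
  fingers=0.28,
)

```text
time: 56.35
position: [0.4951, -0.2461, 0.0562]
ee_rot: [3.141, -0.002, 2.984]
contact_force: [0.3, -0.5, 1.3]
width: 0.362
```

>>> arm_command(
  moves=[
    [0, 0, -0.2, 0, 0, 0],
    [0, 0, -0.6, 0, 0, 0],
    [0, 0, -1, 0, 0, 0],
    [0, 0, -1, 0, 0, 0],
  ],
)

```text
time: 56.75
position: [0.497, -0.2472, 0.1397]
ee_rot: [3.141, 0.003, 2.984]
contact_force: [0.2, -0.3, -0.4]
width: 0.358
```

>>> arm_command(
  moves=[
    [0, 0.5, 0, 0, 0, 0],
    [0, 1, 0, 0, 0, 0],
    [0, 1, 0, 0, 0, 0],
  ],
  fingers=1,
)

```text
time: 57.05
position: [0.5105, -0.163, 0.1391]
ee_rot: [3.139, 0.003, 2.99]
contact_force: [-0.3, -0.7, -1.4]
width: 0.141
```

>>> arm_command(
  moves=[
    [0, 0.5, 0, 0, 0, 0],
    [0, 1, 0, 0, 0, 0],
    [0, 1, 0, 0, 0, 0],
  ],
)

```text
time: 57.35
position: [0.5232, -0.0788, 0.1387]
ee_rot: [3.138, 0.002, 2.996]
contact_force: [0.9, -0.9, -0.9]
width: 0.006
```

>>> arm_command(
  moves=[
    [0, 0.5, 0, 0, 0, 0],
    [0, 1, 0, 0, 0, 0],
    [0, 1, 0, 0, 0, 0],
  ],
)

```text
time: 57.65
position: [0.5353, 0.005, 0.1383]
ee_rot: [3.137, 0.001, 3.001]
contact_force: [-0.2, -1.0, 0.4]
width: 0.004
```

```bash
python3 ck.py n; python3 -c "
from h import *
for n in ('top','scene'):
  p,d=bot.snapshot(n);cv2.imwrite('pics/n_%s.png'%n,p)
plan(w2(C,YW,(.054,-.054)),.12,171)"
```

```text
top 0.87 xyz [ 0.4949 -0.2865  0.0697] W x ends -0.0733 0.0202 y 0.0044
top 0.82 xyz [ 0.475  -0.3722  0.07  ] W x ends -0.0775 0.0155 y -0.0832
top 0.76 xyz [ 0.4984 -0.243   0.0698] W x ends -0.0750 0.0202 y 0.0482
top 0.59 xyz [ 0.5075 -0.2001  0.0695] W x ends -0.0744 0.0194 y 0.0916
top [(-78, 18), (-75, 57), (-72, 47), (-69, 124), (-66, 132), (-63, 133), (-60, 100), (-57, 55), (-54, 52), (-51, 56), (-48, 60), (-45, 55), (-42, 46), (-39, 54), (-36, 47), (-33, 51), (-30, 52), (-27, 50), (-24, 47), (-21, 52), (-18, 101), (-15, 135), (-12, 137), (-9, 116), (-6, 52), (-3, 40), (0, 26), (3, 25), (6, 24), (9, 27), (12, 31), (15, 31)]
scene 0.74 xyz [ 0.5078 -0.2443  0.0674] W x ends -0.0715 0.0239 y 0.0479
scene 0.66 xyz [ 0.4857 -0.3741  0.0675] W x ends -0.0724 0.0211 y -0.0837
scene 0.57 xyz [ 0.5221 -0.2012  0.068 ] W x ends -0.0681 0.0261 y 0.0919
scene 0.57 xyz [ 0.5022 -0.2871  0.0673] W x ends -0.0675 0.0242 y 0.0044
scene [(-75, 9), (-72, 16), (-69, 25), (-66, 45), (-63, 32), (-60, 54), (-57, 42), (-54, 26), (-51, 16), (-48, 19), (-45, 19), (-42, 22), (-39, 15), (-36, 22), (-33, 17), (-30, 21), (-27, 14), (-24, 22), (-21, 23), (-18, 23), (-15, 33), (-12, 37), (-9, 62), (-6, 51), (-3, 34), (0, 26), (3, 24), (6, 6), (9, 7), (12, 9), (15, 15)]
 t 58.0 at [ 0.5347 -0.0011  0.1389] yaw 171.5 tgt [ 0.5694 -0.3573  0.12  ] SHIFT [-1.085 -4.34   0.224] TURN [0.0005 0.0003 0.0015]
```

View pics/n.png

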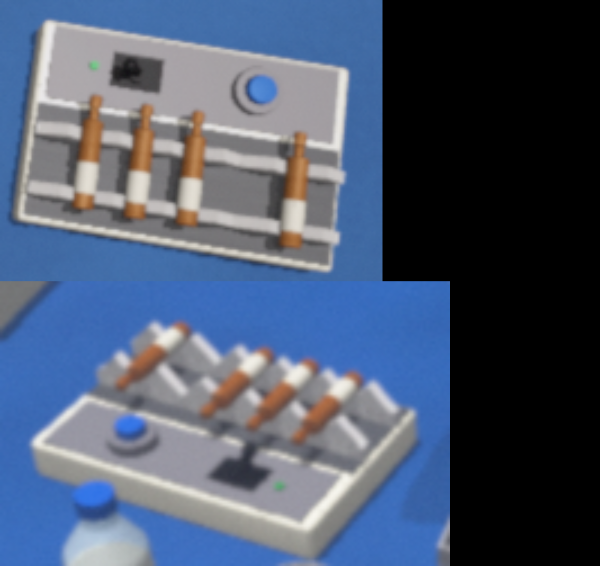

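View pics/n_scene.png

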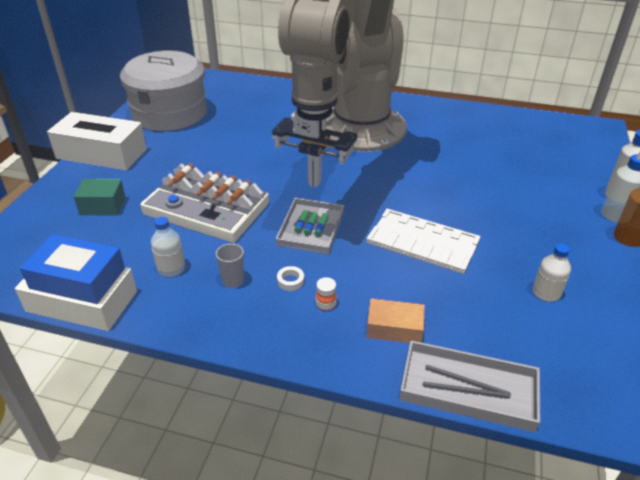

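>>> arm_command(
  moves=[
    [-0.15, -0.5, 0, 0, 0, 0],
    [-0.3, -1, 0, 0.0005, 0, 0.0015],
    [-0.3, -1, 0, 0.0005, 0, 0.0015],
  ],
)

```text
time: 58.25
position: [0.5464, -0.0904, 0.1391]
ee_rot: [-3.14, 0.003, 2.976]
contact_force: [0.8, -0.4, 0.0]
width: 0.003
```

>>> arm_command(
  moves=[
    [-0.15, -0.5, 0, 0, 0, 0],
    [-0.3, -1, 0, 0, 0, 0],
    [-0.3, -1, 0, 0, 0, 0],
  ],
)

```text
time: 58.55
position: [0.5562, -0.1801, 0.1397]
ee_rot: [-3.137, 0.004, 2.969]
contact_force: [-0.8, -0.1, -0.3]
width: 0.002
```

>>> arm_command(
  moves=[
    [-0.15, -0.5, 0, 0, 0, 0],
    [-0.3, -1, 0, 0, 0, 0],
    [-0.3, -1, 0, 0, 0, 0],
  ],
)

```text
time: 58.85
position: [0.5648, -0.2697, 0.1405]
ee_rot: [-3.135, 0.005, 2.962]
contact_force: [-0.3, 0.7, -0.5]
width: 0.004
```

>>> arm_command(
  moves=[
    [-0.1, -0.5, 0, 0, 0, 0],
    [-0.2, -1, 0, 0, 0, 0],
    [-0.2, -1, 0, 0, 0, 0],
    [-0.2, -1, 0, 0, 0, 0],
  ],
)

```text
time: 59.25
position: [0.5654, -0.3525, 0.1408]
ee_rot: [-3.134, 0.004, 2.959]
contact_force: [0.1, 0.1, 0.1]
width: 0.003
```

```bash
python3 -c "
from h import *
plan((.569,-.3567),.065,171)"
```

```text
t 59.2 at [ 0.5654 -0.3525  0.1408] yaw 169.6 tgt [ 0.569  -0.3567  0.065 ] SHIFT [-0.05  -0.036  0.948] TURN [-0.0012  0.0007 -0.004 ]
```

>>> arm_command(
  moves=[
    [-0.05, -0.036, 0.2, -0.001, 0.0007, -0.004],
    [-0.05, -0.036, 0.5, -0.001, 0.0007, -0.004],
    [-0.05, -0.036, 0.8, -0.001, 0.0007, -0.004],
    [-0.05, -0.036, 0.85, -0.001, 0.0007, -0.004],
    [-0.05, -0.036, 0.85, -0.001, 0.0007, -0.004],
  ],
)

```text
time: 59.75
position: [0.5689, -0.3555, 0.0726]
ee_rot: [-3.141, -0.001, 2.985]
contact_force: [-0.2, -0.0, 0.2]
width: 0.007
```

```bash
python3 ck.py o >/dev/null; python3 -c "
from h import *
plan((.569,-.3567),.051,171)"
```

```text
t 60.0 at [ 0.5696 -0.3567  0.0742] yaw 171.0 tgt [ 0.569  -0.3567  0.051 ] SHIFT [ 0.008 -0.001  0.29 ] TURN [-0.0002  0.0003  0.    ]
```

View pics/o.png

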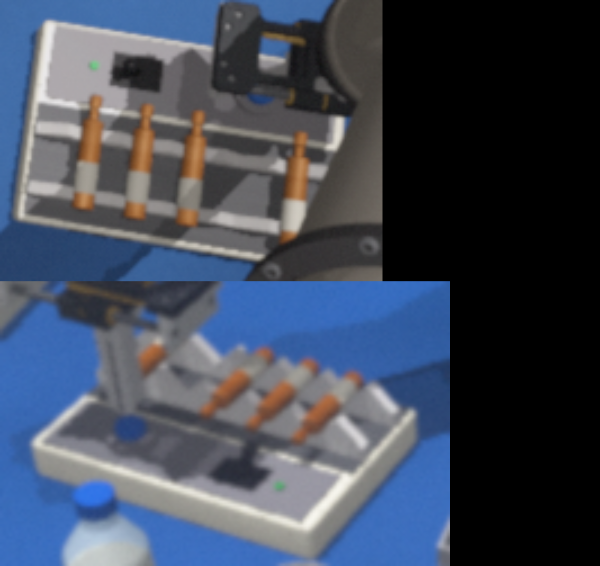

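>>> arm_command(
  moves=[
    [0, 0, 0.08, 0, 0, 0],
    [0, 0, 0.15, 0, 0, 0],
    [0, 0, 0.2, 0, 0, 0],
    [0, 0, 0.23, 0, 0, 0],
    [0, 0, 0.26, 0, 0, 0],
    [0, 0, 0.28, 0, 0, 0],
    [0, 0, 0.29, 0, 0, 0],
    [0, 0, 0.29, 0, 0, 0],
  ],
)

```text
time: 60.75
position: [0.5697, -0.3567, 0.052]
ee_rot: [-3.141, 0.002, 2.984]
contact_force: [-5.3, 5.7, 19.2]
width: 0.007
```

>>> arm_command(
  moves=[
    [0, 0, 0, 0, 0, 0],
    [0, 0, -0.1, 0, 0, 0],
    [0, 0, -0.4, 0, 0, 0],
    [0, 0, -0.9, 0, 0, 0],
    [0, 0, -0.9, 0, 0, 0],
  ],
)

```text
time: 61.25
position: [0.5714, -0.3585, 0.1291]
ee_rot: [-3.139, 0.008, 2.984]
contact_force: [0.1, 0.4, -0.4]
width: 0.006
```

>>> arm_command(
  moves=[
    [0, 0.5, 0, 0, 0, 0],
    [0, 1, 0, 0, 0, 0],
    [0, 1, 0, 0, 0, 0],
  ],
)

```text
time: 61.55
position: [0.5858, -0.2737, 0.1286]
ee_rot: [-3.141, 0.008, 2.99]
contact_force: [0.1, -0.7, -0.9]
width: 0.004
```

>>> arm_command(
  moves=[
    [0, 0.5, 0, 0, 0, 0],
    [0, 1, 0, 0, 0, 0],
    [0, 1, 0, 0, 0, 0],
  ],
)

```text
time: 61.85
position: [0.5994, -0.1887, 0.1282]
ee_rot: [3.139, 0.008, 2.997]
contact_force: [0.1, 0.1, -0.5]
width: 0.007
```

>>> arm_command(
  moves=[
    [0, 0.5, 0, 0, 0, 0],
    [0, 1, 0, 0, 0, 0],
    [0, 1, 0, 0, 0, 0],
  ],
)

```text
time: 62.15
position: [0.612, -0.1039, 0.128]
ee_rot: [3.138, 0.007, 3.003]
contact_force: [-1.3, -0.6, -0.3]
width: 0.007
```

>>> arm_command(
  moves=[
    [0, 0.5, 0, 0, 0, 0],
    [0, 1, 0, 0, 0, 0],
    [0, 1, 0, 0, 0, 0],
    [0, 1, 0, 0, 0, 0],
  ],
)

```text
time: 62.55
position: [0.6232, -0.0247, 0.1283]
ee_rot: [3.138, 0.007, 3.005]
contact_force: [0.1, -0.6, -0.4]
width: 0.003
```

```bash
python3 ck.py q; python3 fit.py | grep spent; python3 -c "
from h import *
for n in ('top','scene'):
  p,d=bot.snapshot(n);cv2.imwrite('pics/q_%s.png'%n,p)
"
```

```text
top 0.91 xyz [ 0.4951 -0.2866  0.0702] W x ends -0.0717 0.0215 y 0.0043
top 0.84 xyz [ 0.4984 -0.2426  0.0701] W x ends -0.0734 0.0170 y 0.0485
top 0.6 xyz [ 0.476  -0.3722  0.0697] W x ends -0.0770 0.0171 y -0.0830
top 0.49 xyz [ 0.5674 -0.3537  0.0577] W x ends 0.0402 0.0620 y -0.0513
top [(-78, 21), (-75, 53), (-72, 53), (-69, 121), (-66, 137), (-63, 129), (-60, 97), (-57, 52), (-54, 55), (-51, 48), (-48, 52), (-45, 56), (-42, 44), (-39, 49), (-36, 48), (-33, 56), (-30, 49), (-27, 55), (-24, 53), (-21, 48), (-18, 107), (-15, 134), (-12, 128), (-9, 117), (-6, 54), (-3, 43), (0, 22), (3, 24), (6, 27), (9, 25), (12, 36), (15, 32)]
scene 0.73 xyz [ 0.4849 -0.3749  0.0672] W x ends -0.0729 0.0216 y -0.0841
scene 0.62 xyz [ 0.5092 -0.2007  0.0676] W x ends -0.0718 0.0222 y 0.0921
scene 0.6 xyz [ 0.5003 -0.2879  0.0676] W x ends -0.0712 0.0266 y 0.0046
scene [(-75, 10), (-72, 11), (-69, 27), (-66, 44), (-63, 41), (-60, 40), (-57, 39), (-54, 25), (-51, 20), (-48, 16), (-45, 24), (-42, 15), (-39, 20), (-36, 17), (-33, 19), (-30, 23), (-27, 21), (-24, 15), (-21, 16), (-18, 23), (-15, 32), (-12, 49), (-9, 45), (-6, 49), (-3, 46), (0, 33), (3, 15), (6, 7), (9, 8), (12, 9), (15, 11)]
scene spent1 0.61 c [ 0.5311 -0.013 ] yaw -1.42 ends [-0.0455  0.0374] [-0.0094  0.008 ] ztop 0.022
scene spent1 0.53 c [ 0.5272 -0.0367] yaw -0.04 ends [-0.0413  0.0355] [-0.009   0.0074] ztop 0.0226
```

View pics/q.png

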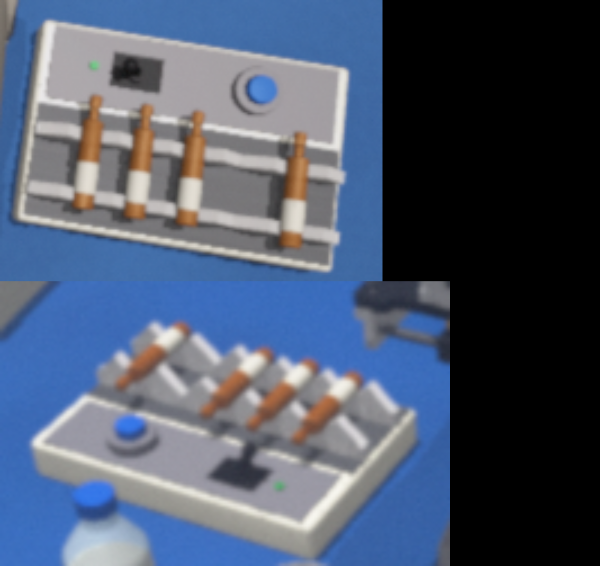

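View pics/q_scene.png

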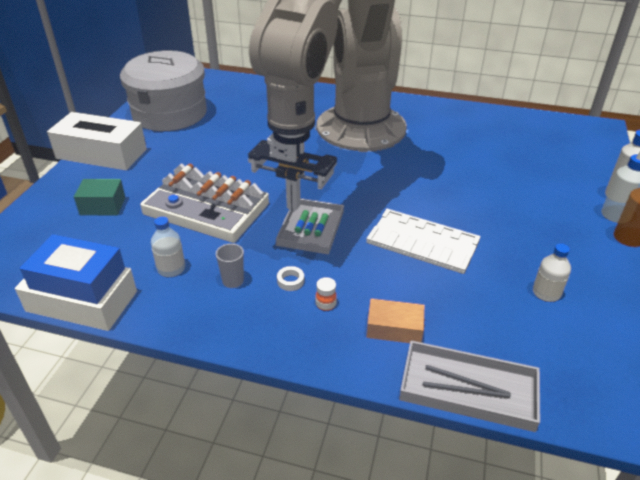

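```bash
python3 -c "
from rig import bot
print(bot.state()['qvel'].round(3)); print(bot.finish_job())"
```

```text
[ 0.001  0.002 -0.001  0.     0.001  0.     0.   ]
the job is handed in; nothing more can be done
None
```

The warmer is ready and the job is handed in after about 63 s of the 210 s allowed. No verdict was reported.

- **Toggle:** It was already on, so I did not flip it. I swept the closed fingers gently from the start-button side past where an off lever would stand. I felt nothing above the roughly 1 N noise, but I stopped before touching the lever itself. The depth image put its ball about 13 mm towards the green dot, and the final picture still shows it there.
- **Spent ampoules:** All three green ampoules lie in the steel dish. The last one was let go about 2 cm above the dish floor, between the other two.
- **Fresh ampoules:** There were four amber ampoules, now in the grooves at y = +88, +44, 0 and -88 mm. They lie centred on the rails to within about 3 mm, where 8 mm is allowed, and the tray is empty.
- **Start button:** I pressed it until it bottomed out at about 19 N and then let go. Its top reads 58 mm again, so it is released.
- **Other things on the counter:** The tape, jar and beaker look unmoved in the last pictures, though I did not measure them again.

**Disagreements in the last checks:**
- The two cameras differ by about 3–6 mm along x. I judged the centring against the rails in the same view.
- In the last round the top-view network missed the +88 mm ampoule and the scene-view network missed the +44 mm one. Each was found by the other camera and both show clearly in the pictures.
- The scene-view network found only two of the three spent ampoules, but all three show in the final picture.

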